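# Set a sample beaker to the gauge height on riser plates and cover it

### The job

Bring the sample beaker to filling height: on the yellow outlined seat of the stand, stack riser plates (blue and white as needed) squarely one on another, and stop when the top of the stack is level with the green flag of the height gauge, that is between the flag's lower and upper edge; spare plates stay flat on the table, clear of the stand. Then stand the steel beaker upright on the middle of the stack, and set its cover on the rim so that it sits seated and level. Leave the other things on the table undisturbed.

Things in the scene. Friction and masses are not known exactly. Their poses are not given: they have to be found in the camera images.
- seat (a point): centre of the yellow outlined seat (the outline is the size of a plate, 84x56 mm) on the upper face of the stand's base, 8 mm above the table; z up
- stand: fixed grey steel base 146x84x8 mm, -53 to +93 mm along its x, with a slim gauge post (10 mm thick, top 133 mm above the table) 83 mm from the seat centre in +x. Its x points away from the robot, give or take 0.3 rad, along the long side of the seat outline. Origin on the table under the seat centre
- flag: the gauge's mark: a green flag 112 mm wide (along y), 13 mm tall, standing behind the seat, 60 mm from its centre in +x, fixed to the post at a height that differs from start to start. Origin: straight above the seat centre, at the flag's mid height; the flag reaches 6.5 mm above and below it. Axes as the stand's
- thick_1: blue thick riser plate, 84 (x) x 56 (y) x 16 mm, plain rigid plastic with flat faces, the same either way up. Origin at its middle, z across its thickness; the blue plates are four or five, an absent one reads None from the start
- thick_2: blue thick riser plate, 84 (x) x 56 (y) x 16 mm, plain rigid plastic with flat faces, the same either way up. Origin at its middle, z across its thickness; the blue plates are four or five, an absent one reads None from the start
- thick_3: blue thick riser plate, 84 (x) x 56 (y) x 16 mm, plain rigid plastic with flat faces, the same either way up. Origin at its middle, z across its thickness; the blue plates are four or five, an absent one reads None from the start
- thick_4: blue thick riser plate, 84 (x) x 56 (y) x 16 mm, plain rigid plastic with flat faces, the same either way up. Origin at its middle, z across its thickness; the blue plates are four or five, an absent one reads None from the start
- thick_5: blue thick riser plate, 84 (x) x 56 (y) x 16 mm, plain rigid plastic with flat faces, the same either way up. Origin at its middle, z across its thickness; the blue plates are four or five, an absent one reads None from the start
- thin_1: white thin riser plate, 84 (x) x 56 (y) x 8 mm, plain rigid plastic with flat faces, the same either way up. Origin at its middle, z across its thickness
- thin_2: white thin riser plate, 84 (x) x 56 (y) x 8 mm, plain rigid plastic with flat faces, the same either way up. Origin at its middle, z across its thickness
- thin_3: white thin riser plate, 84 (x) x 56 (y) x 8 mm, plain rigid plastic with flat faces, the same either way up. Origin at its middle, z across its thickness
- beaker: open steel sample beaker, a plain straight cup 54 mm in outer diameter, 70 mm tall, wall 3 mm (mouth 48 mm across). Origin at the centre of its underside, z up
- cover: round beaker cover: orange disc (60 mm across, 5 thick), black knob on top (20 mm diameter, 22 tall), black boss below (41 mm diameter, 6 tall) that goes into the mouth. Origin at the centre of the boss's underside, z up: disc 6 to 11 mm, knob 11 to 33 mm above it. On the table it stands level on its boss; seated, its origin is 64 mm above the beaker's origin
- calculator: black pocket calculator, 128x74x14 mm; a bystander. Origin at the centre of its underside
- green_dish: round petri dish with green contents, 60 across, 13 mm; a bystander. Origin at the centre of its underside
- pink_pot: pink jar with a black lid, 65 across, 34 mm; a bystander. Origin at the centre of its underside
- white_jar: white cream jar, 51 across, 27 mm; a bystander. Origin at the centre of its underside
- tape: roll of buff tape lying flat, 96 across, 25 mm; a bystander. Origin at the centre of its underside
Things that resemble listed ones, but are neither listed nor needed, are in the scene too. Leave any red look-alike of the thin_2 alone.

How it is judged:
By the outcome, as a careful person would: the job done as asked, in the order asked, and still so for the second after the job is handed in, with the robot touching nothing.
Of thick_1, thick_2, thick_3, thick_4, thick_5 only 4 to 5 are there at a start; the rules pass over those that are not, and their reading is None.
At some moment in a run one of thick_1, thick_2, thin_1, cover may be knocked a few centimetres aside while the robot is not near it.
Once in a run the grip may slacken for a moment while it holds something.
It also fails if it takes over 210 s, if anything falls off the work surface, if the arm or the gripper's body presses on something with over 40 N, if the wrist force passes 120 N, or if a joint passes its speed limit or range.

### The arm

A 6-joint arm with a two-finger parallel gripper is mounted at the origin on a cart in front of the work surface, level with it; the furniture and walls round the work are solid. World frame = base frame: x ahead of the robot, y to its left, z up, the work surface at z = 0. Lengths are in mm, angles in degrees, forces in N, time in s.
With the tool pointing down it reaches from about 400 to 925 mm from the base axis. Payload 3.4 kg.
Tool frame: the origin (TCP) lies midway between the tips of the shut fingers; the grasp point (between the pads) lies 19 mm behind it; z points along the fingers, y is the line along which they close (so a half turn about z gives the same grasp; the last joint's range is limited). The gripper opens to 85 mm and grips with 20 to 120 N. Pads are 22 mm wide; open, the fingers measure 114 mm over their backs; the gripper's body (76 mm by 85 mm) begins 54 mm behind the grasp point. The pads swing forward as they close: fully open they stand 13 mm farther back than shut.
Start: joints at [-67.981, 17.578, 86.31, -0, 76.112, -4.211], TCP at [254.114, -515.807, 231.305] pointing down, gripper open.
Joint ranges: [-179.03, 179.03], [-60, 130.46], [8.19, 133.38], [-81.62, 261.62], [5.75, 156.47], [-153.77, 153.77]. Speed limits (degrees/s): [147.25, 147.25, 180, 180, 180, 180].

### API

Orientations are given as a 3x3 rotation matrix whose columns are the frame's x, y, z axes.
In Python, from bench import ctrl, eyes, finder gives the robot as it stands.
- The arm moves only by the shell command python3 -m pendant 'ROWS'. ROWS is JSON, a list of rows, each an object with "gripper": the gripper's target within -1 to 1 (fully open at 1, half-way at 0, shut at -1); "slide": the shift along the tool's x, y, z in mm, a list of three; "delta_rot": the turn, a rotation vector about the tool's x, y, z in degrees, a list of three. In form: [{"gripper": gripper, "slide": [tx, ty, tz], "delta_rot": [ax, ay, az]}, ...]. A call has 1 to 5 rows; each row shifts and turns the commanded pose from where the row before left it, along the tool's axes as they then stand; what a row does not reach is not made up. A row lasts 1/10 s, in which the tool goes at most 50 mm and 8.59 degrees, less where a joint would pass 70% of its speed; a pose out of reach is approached as far as the arm can. A call with a gripper value outside its range is refused whole. The fingers move at their own pace and stop on an object; the grip force is fixed at half the most. Time passes only in rows, so rows that do not move let the fingers close. It gives the time, the measured TCP pose, the force, the opening and the grip force at its end, in the units of the state.
- ctrl.sense(): the state, without advancing time (a new reading comes with each control period).
- eyes.snapshot(name): name is "scene" or "top" or "wrist"; returns a dict with "img" (384x512x3 uint8, red, green, blue), "fx", "fy", "cx", "cy" (pixels), "k1" (the pictures are not rectified: a ray, as slopes to the right and down, at radius r is drawn at 1 + k1 r^2 times it, then the intrinsics apply), "world_to_cam" (4x4, takes a point from world to camera coordinates); the wrist camera has in their place "hand_eye" (4x4, takes a point from camera to tool coordinates, whose origin is the TCP and whose axes are the flange's). Camera axes: x right, y down, z forward; pixel columns grow to the right and rows downward; lengths in mm; the calibration is good to about 2 mm. A picture is of the moment at which its call begins: read the wrist's pose just before it. There is no depth.
- ctrl.sign_off(): hands the job in; it is judged then, once.
Trained networks look in the newest picture that a camera, given by its name, has taken for a name from the list of things; names that differ only in an ending like _2 or _b are one class to them, and where a whole thing is asked for, a point or a joint stands for the part that bears it (a point fixed in the world has none). Each returns a list of dicts, best first, with "conf" (0 to 1); they miss things now and then, are a little off and sometimes report something else, mostly with a low value. They report only what shows in the picture. A call takes as long as a camera call. They do not tell look-alikes from the thing itself.
- finder.cut_out(camera, thing): "region" (384x512 bool, what is visible of it) and "bbox" ([left, top, width, height] in pixels, round what is visible of it).
The state is a dict: "t": time; "q": joint angles; "dq": joint speeds; "tau": joint torques, N m; "tcp_pos": TCP position; "orientation": TCP orientation; "force": force on the tool from outside, world axes, zero at the start; "wrist_torque": the same for the moment, N m; "width": opening from 0.0 (shut) to 1.0 (fully open); "grasp_force": force on a finger pad.
Only numpy, scipy, OpenCV 4.12 (cv2) and the standard library are available. Lean on these libraries where they do the work, as an engineer would, in place of code of your own. Each camera call takes 0.05 s, during which the arm holds its last target. There are 200 camera calls.

## Working session

There is one attempt and no reset: what is moved stays moved. The work goes in short steps, Python scripts to look and compute and a shell command to move; the robot and the scene stay as the last step left them, time stands still between calls to the robot, and variables do not carry over. Pictures are saved under pics/ and viewed, at most 14 in all, crops included, and the job is handed in when it is done.

```bash
ls; mkdir -p pics
python3 - <<'E'
from bench import ctrl, eyes, finder
import cv2, numpy as np
ims=[]
for c in ("scene","top"):
    s=eyes.snapshot(c); cv2.imwrite(f"pics/{c}0.png",cv2.resize(s["img"][:,:,::-1],(800,600),interpolation=cv2.INTER_CUBIC))
    print(c,{k:(v if not hasattr(v,'tolist') else np.round(v,3).tolist()) for k,v in s.items() if k!='img'})
    if c=="top":
        for th in ("thick_1","thin_1","beaker","cover","stand","flag","calculator"):
            print(th,[(round(d["conf"],2),d["bbox"]) for d in finder.cut_out(c,th)])
print(ctrl.sense())
E
```

```text
pics
scene {'fx': 468.40946704805816, 'fy': 468.40946704805816, 'cx': 257.5646575351426, 'cy': 188.555899073387, 'k1': -0.0012762460276255177, 'world_to_cam': [[-0.563, -0.826, 0.024, 269.9], [-0.463, 0.292, -0.837, 340.415], [0.684, -0.482, -0.547, 1423.489], [0.0, 0.0, 0.0, 1.0]]}
top {'fx': 426.4990387943167, 'fy': 426.4990387943167, 'cx': 254.72499939318783, 'cy': 186.98898400203734, 'k1': -0.13695857304326964, 'world_to_cam': [[0.039, -0.999, -0.005, -76.798], [-0.978, -0.037, -0.205, 575.122], [0.204, 0.013, -0.979, 1535.65], [0.0, 0.0, 0.0, 1.0]]}
thick_1 [(0.9, [187.4, 180.7, 15.0, 15.9]), (0.85, [276.6, 178.6, 15.2, 23.7]), (0.84, [160.6, 208.9, 17.1, 22.6]), (0.83, [159.3, 175.7, 18.6, 27.8]), (0.64, [189.2, 211.3, 13.1, 22.9]), (0.25, [102.5, 180.4, 24.4, 24.5])]
thin_1 [(0.9, [277.0, 215.1, 14.4, 20.8]), (0.64, [305.7, 180.2, 14.6, 21.2]), (0.55, [403.8, 209.2, 16.2, 20.4]), (0.52, [303.3, 214.5, 18.6, 18.8])]
beaker [(0.74, [128.7, 208.8, 17.7, 14.5])]
cover [(0.72, [138.2, 181.8, 11.8, 12.5]), (0.64, [126.8, 206.7, 20.1, 15.5])]
stand [(0.71, [225.8, 176.3, 29.3, 43.9])
[... 215 characters left out ...]
03,
        7.61114044e+01, -4.21152659e+00]), 'dq': array([ 0.00267252, -0.01712988, -0.01405976,  0.05554469, -0.07062433,
        0.0120419 ]), 'tau': array([ 6.84042629e-05, -4.56986153e+01, -2.51999885e+01, -9.90499245e-06,
        3.73666247e-03,  2.30628683e-05]), 'tcp_pos': array([ 254.08165724, -515.75324298,  231.23598947]), 'orientation': array([[ 8.97053456e-01,  4.41922048e-01, -1.52745141e-05],
       [ 4.41922044e-01, -8.97053442e-01,  1.68810455e-04],
       [ 6.08990068e-05, -1.58182147e-04, -9.99999986e-01]]), 'force': array([-0.32590849,  0.18246043, -0.00383069]), 'wrist_torque': array([0.0797388 , 0.00838459, 0.00556707]), 'grasp_force': 0.0, 'width': 1.0014379811217444}
```

View pics/scene0.png

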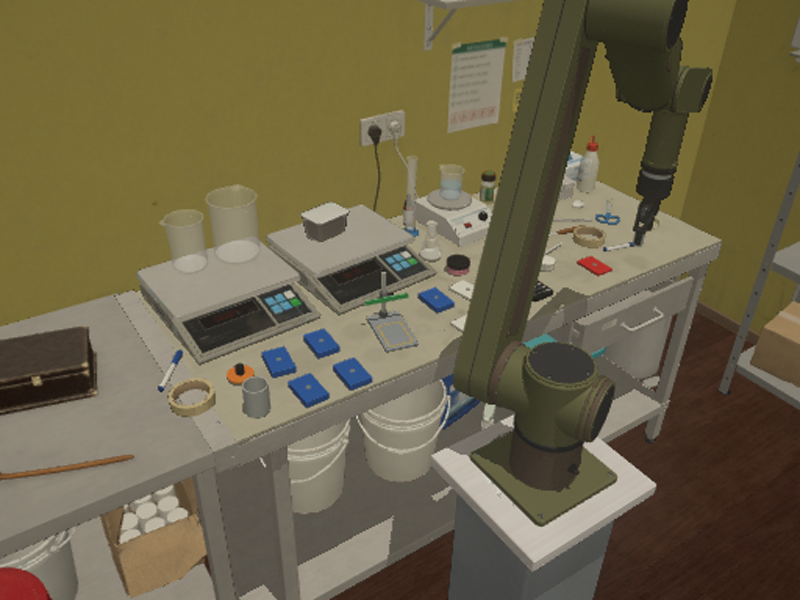

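Run:
```python
import cv2
a=cv2.imread("pics/top0.png"); c=a[250:400,140:680]
cv2.imwrite("pics/topcrop.png",cv2.resize(c,(800,222),interpolation=cv2.INTER_CUBIC))
```

```text
(no output)
```

View pics/topcrop.png

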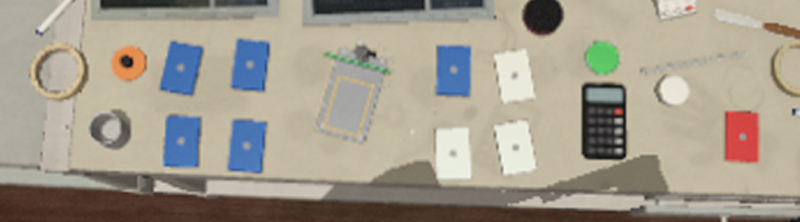

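Scene view (800x600): five blue plates (278,360), (321,343), (308,388), (352,373), (436,299), white plates at (463,290), (462,320) and a third behind the arm, orange cover (240,373), beaker (256,397), stand (392,330), green flag (387,298). The red plate (594,265) is the look-alike. Other look-alikes are the tape roll at (191,397), which resembles the second roll at (588,237), and the large glass beakers at (185,240) and (235,225), which are not the steel one. The top crop shows the same layout, with three whites at (453,152), (515,147), (514,75) and the red plate at (741,137).

```bash
cat > h.py <<'E'
from bench import ctrl, eyes, finder
import cv2, numpy as np
def snap(c):
    st=ctrl.sense(); s=eyes.snapshot(c)
    if c=="wrist":
        T=np.eye(4); T[:3,:3]=st["orientation"]; T[:3,3]=st["tcp_pos"]
        s["c2w"]=T@s["hand_eye"]
    else: s["c2w"]=np.linalg.inv(s["world_to_cam"])
    return s
def rays(s,px):
    p=(np.atleast_2d(px).astype(float)-[s["cx"],s["cy"]])/[s["fx"],s["fy"]]
    u=p.copy()
    for _ in range(10): u=p/(1+s["k1"]*(u**2).sum(1,keepdims=True))
    d=np.c_[u,np.ones(len(u))]@s["c2w"][:3,:3].T
    return s["c2w"][:3,3],d
def at_z(s,px,z):
    o,d=rays(s,px); return (o+d*((z-o[2])/d[:,2])[:,None])[:,:2]
def proj(s,P):
    w=np.linalg.inv(s["c2w"]); q=np.atleast_2d(P)@w[:3,:3].T+w[:3,3]; u=q[:,:2]/q[:,2:]
    return u*(1+s["k1"]*(u**2).sum(1,keepdims=True))*[s["fx"],s["fy"]]+[s["cx"],s["cy"]]
def top_rect(s,region,z):
    """min-area rectangle of a region mapped onto plane z: centre, sides, angle of the long side (deg, -90..90)"""
    cs,_=cv2.findContours(region.astype(np.uint8),cv2.RETR_EXTERNAL,cv2.CHAIN_APPROX_NONE)
    c=max(cs,key=cv2.contourArea).reshape(-1,2)
    w=at_z(s,c,z).astype(np.float32); (x,y),(a,b),t=cv2.minAreaRect(w)
    if a<b: t+=90; a,b=b,a
    return np.round([x,y,a,b,(t+90)%180-90],1)
def find(cam,thing,z,s=None,minc=0.2):
    return [(round(d["conf"],2),[int(v) for v in d["bbox"]],top_rect(s,d["region"],z).tolist()) for d in finder.cut_out(cam,thing) if d["conf"]>minc and d["region"].sum()>20]
E
python3 - <<'E'
from h import *
s=snap("top")
for th,z in (("thick_1",16),("thin_1",8),("beaker",70),("cover",8),("stand",8),("flag",80)):
    for r in find("top",th,z,s): print(th,*r)
s=snap("wrist"); print(np.round(s["hand_eye"],3).tolist(),s["fx"],s["k1"])
E
```

```text
thick_1 0.84 [160, 211, 18, 22] [442.1, 273.0, 85.9, 62.8, 0.6]
thick_1 0.77 [276, 179, 15, 22] [581.3, -169.0, 83.1, 57.5, 1.2]
thick_1 0.76 [186, 213, 16, 20] [441.0, 163.3, 87.8, 61.6, 2.4]
thick_1 0.68 [159, 179, 19, 25] [563.9, 282.0, 82.1, 59.4, -9.0]
thick_1 0.63 [190, 176, 14, 24] [575.2, 168.0, 82.6, 57.9, -4.0]
thin_1 0.82 [305, 184, 15, 19] [574.1, -273.4, 87.8, 61.6, 6.5]
thin_1 0.71 [275, 215, 19, 23] [441.6, -173.1, 84.4, 56.8, 1.3]
thin_1 0.64 [303, 212, 19, 22] [455.4, -275.8, 86.1, 55.9, 14.7]
thin_1 0.59 [400, 209, 20, 20] [482.6, -660.8, 89.8, 63.9, 1.9]
beaker 0.78 [129, 209, 18, 16] [449.3, 377.1, 71.2, 52.0, 49.4]
cover 0.71 [137, 180, 13, 13] [574.1, 379.9, 60.4, 51.9, -87.8]
stand 0.71 [223, 177, 34, 44] [534.8, -3.6, 146.1, 84.1, -13.5]
flag 0.57 [232, 181, 23, 10] [585.8, -14.2, 99.7, 31.5, 78.5]
flag 0.42 [138, 179, 12, 12] [559.8, 355.7, 50.1, 49.6, -87.8]
[[-0.001, -0.944, -0.329, 83.766], [1.0, -0.001, 0.0, 0.839], [-0.001, -0.329, 0.944, -143.411], [0.0, 0.0, 0.0, 1.0]] 316.85840244068635 -0.0732490429458543
```

```bash
R='[{"gripper":1,"slide":[0,0,0],"delta_rot":[0,0,-8.5]},{"gripper":1,"slide":[0,0,0],"delta_rot":[0,0,-8.5]},{"gripper":1,"slide":[0,0,0],"delta_rot":[0,0,-8.5]},{"gripper":1,"slide":[0,0,0],"delta_rot":[0,0,-8.5]},{"gripper":1,"slide":[0,0,0],"delta_rot":[0,0,-8.5]}]'
python3 -m pendant '[{"gripper":1,"slide":[0,0,0],"delta_rot":[0,0,-8.5]},{"gripper":1,"slide":[0,0,0],"delta_rot":[0,0,-8.5]},{"gripper":1,"slide":[0,0,0],"delta_rot":[0,0,-8.5]},{"gripper":1,"slide":[0,0,0],"delta_rot":[0,0,-8.5]},{"gripper":1,"slide":[0,0,0],"delta_rot":[0,0,-8.5]}]'
python3 -m pendant '[{"gripper":1,"slide":[0,0,0],"delta_rot":[0,0,-8.5]},{"gripper":1,"slide":[0,0,0],"delta_rot":[0,0,-8.5]},{"gripper":1,"slide":[0,0,0],"delta_rot":[0,0,-8.5]},{"gripper":1,"slide":[0,0,0],"delta_rot":[0,0,-8.5]},{"gripper":1,"slide":[0,0,0],"delta_rot":[0,0,-8.5]}]'
python3 -m pendant '[{"gripper":1,"slide":[0,0,0],"delta_rot":[0,0,-8.5]},{"gripper":1,"slide":[0,0,0],"delta_rot":[0,0,-8.5]},{"gripper":1,"slide":[0,0,0],"delta_rot":[0,0,-8.5]},{"gripper":1,"slide":[0,0,0],"delta_rot":[0,0,-8.5]},{"gripper":1,"slide":[0,0,0],"delta_rot":[0,0,-8.5]}]'
python3 -m pendant '[{"gripper":1,"slide":[0,0,0],"delta_rot":[0,0,-8.5]},{"gripper":1,"slide":[0,0,0],"delta_rot":[0,0,-4.3]}]'
```

```text
t: 1.35
tcp_pos: [254.1, -515.8, 231.3]
orientation: [[0.357, 0.934, 0.0], [0.934, -0.357, -0.0], [-0.0, 0.0, -1.0]]
force: [-0.3, -0.1, 0.2]
width: 0.997
grasp_force: 0.0
t: 1.85
tcp_pos: [254.1, -515.8, 231.4]
orientation: [[-0.368, 0.93, 0.0], [0.93, 0.368, -0.0], [-0.0, 0.0, -1.0]]
force: [-0.1, -1.3, -0.5]
width: 0.999
grasp_force: 0.0
t: 2.35
tcp_pos: [254.1, -515.8, 231.3]
orientation: [[-0.899, 0.437, 0.0], [0.437, 0.899, -0.0], [-0.0, -0.0, -1.0]]
force: [-0.7, 1.5, -0.1]
width: 0.995
grasp_force: 0.0
t: 2.55
tcp_pos: [254.1, -515.8, 231.3]
orientation: [[-0.974, 0.228, -0.0], [0.228, 0.974, 0.0], [0.0, 0.0, -1.0]]
force: [-0.7, 0.7, -0.7]
width: 1.0
grasp_force: 0.0
```

```bash
python3 -m pendant '[{"gripper":1,"slide":[-4,47,4],"delta_rot":[0,0,0]},{"gripper":1,"slide":[-4,47,4],"delta_rot":[0,0,0]},{"gripper":1,"slide":[-4,47,4],"delta_rot":[0,0,0]},{"gripper":1,"slide":[-4,47,4],"delta_rot":[0,0,0]},{"gripper":1,"slide":[-4,47,4],"delta_rot":[0,0,0]}]' | grep tcp
python3 -m pendant '[{"gripper":1,"slide":[-4,47,4],"delta_rot":[0,0,0]},{"gripper":1,"slide":[-4,47,4],"delta_rot":[0,0,0]},{"gripper":1,"slide":[-4,47,4],"delta_rot":[0,0,0]},{"gripper":1,"slide":[-4,47,4],"delta_rot":[0,0,0]},{"gripper":1,"slide":[-4,47,4],"delta_rot":[0,0,0]}]' | grep tcp
python3 -m pendant '[{"gripper":1,"slide":[-4,47,4],"delta_rot":[0,-8,0]},{"gripper":1,"slide":[-4,47,4],"delta_rot":[0,-8,0]},{"gripper":1,"slide":[0,0,0],"delta_rot":[0,-8,0]},{"gripper":1,"slide":[0,0,0],"delta_rot":[0,0,0]}]'
python3 - <<'E'
from h import *
s=snap("wrist"); cv2.imwrite("pics/w1.png",s["img"][:,:,::-1]); np.save("pics/w1.npy",s,allow_pickle=True)
for th in ("flag","stand","thick_1"):
    for d in finder.cut_out("wrist",th): print(th,round(d["conf"],2),d["bbox"])
print(s["c2w"].round(3).tolist())
E
```

```text
tcp_pos: [328.6, -290.3, 211.3]
tcp_pos: [403.0, -66.3, 191.6]
t: 3.95
tcp_pos: [424.2, 23.3, 179.9]
orientation: [[-0.894, 0.227, 0.387], [0.207, 0.974, -0.093], [-0.398, -0.003, -0.917]]
force: [-1.5, -0.5, -0.5]
width: 1.002
grasp_force: 0.0
flag 0.96 [209.0, 253.8, 100.4, 28.4]
stand 0.87 [217.1, 135.0, 83.6, 190.3]
thick_1 0.77 [111.8, 210.5, 65.7, 53.2]
thick_1 0.68 [476.0, 139.5, 36.0, 66.1]
thick_1 0.58 [381.4, 34.5, 81.5, 106.1]
thick_1 0.58 [493.7, 34.0, 18.3, 84.5]
[[0.228, 0.717, 0.659, 292.439], [0.974, -0.165, -0.157, 52.921], [-0.004, 0.678, -0.735, 277.701], [0.0, 0.0, 0.0, 1.0]]
```

View pics/w1.png

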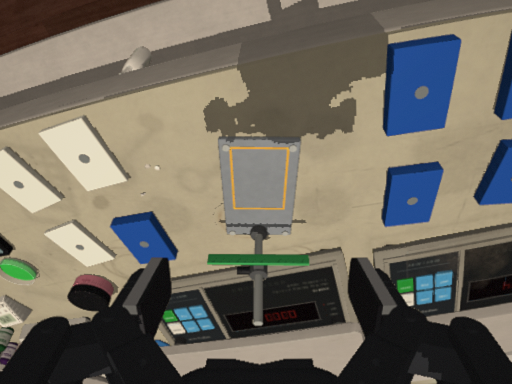

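The wrist view shows the empty outlined seat centred at about (259,179) and the green flag at (209-309, 254-265). The blue plates (422,85), (412,195), (143,236) and whites (83,154), (27,182), (80,245) are where I expected.

```bash
cat > stand.py <<'E'
from h import *
from scipy.optimize import least_squares
def seat(s):
    hsv=cv2.cvtColor(s["img"],cv2.COLOR_RGB2HSV)
    m=cv2.inRange(hsv,(15,150,120),(30,255,255)); 
    g=np.argwhere(m[:,:])[:,::-1]; n,l,st,ce=cv2.connectedComponentsWithStats(cv2.dilate(m,np.ones((5,5))))
    i=1+np.argmax(st[1:,4]); m[l!=i]=0
    px=np.argwhere(m)[:,::-1]; return top_rect(s,(l==i)&(m>0),8),px
if __name__=="__main__":
    s=np.load("pics/w1.npy",allow_pickle=True).item()
    r,px=seat(s); print("seat",r,len(px))
    hsv=cv2.cvtColor(s["img"],cv2.COLOR_RGB2HSV)
    g=cv2.inRange(hsv,(50,120,40),(80,255,255)); g[:,:190]=0; g[:,330:]=0; g[280:]=0
    n,l,st,ce=cv2.connectedComponentsWithStats(g); i=1+np.argmax(st[1:,4]); print(st[i])
    c=np.argwhere(l==i)[:,::-1]; box=cv2.boxPoints(cv2.minAreaRect(c.astype(np.float32))); print(box.tolist())
    cols=range(220,300,6); up=[c[c[:,0]==k,1].min()-.5 for k in cols]; lo=[c[c[:,0]==k,1].max()+.5 for k in cols]
    t=np.radians(r[4]); d=np.array([np.cos(t),np.sin(t)]); o2=r[:2]
    for nm,e in (("bottom",up),("top",lo)):
        for X in (58,60,62):
            o,dd=rays(s,np.c_[list(cols),e]); n=np.r_[d,0]; k=(X-(o-np.r_[o2,0])@n)/(dd@n); P=o+dd*k[:,None]
            print(nm,X,np.median(P[:,2]).round(1),P[:,2].std().round(2))
    for X in (60,):
        k=(X-(o-np.r_[o2,0])@n)/1
    c1=np.c_[box]; o,dd=rays(s,box); k=(60-(o-np.r_[o2,0])@n)/(dd@n); P=o+dd*k[:,None]; print(P.round(1).tolist())
E
python3 stand.py
```

```text
seat [ 5.128e+02 -4.000e-01  8.840e+01  6.120e+01 -1.350e+01] 375
[208 255 101  11 971]
[[208.0, 255.0], [308.0, 255.0], [308.0, 265.0], [208.0, 265.0]]
bottom 58 66.4 0.23
bottom 60 64.9 0.23
bottom 62 63.4 0.23
top 58 79.4 0.42
top 60 78.0 0.42
top 62 76.6 0.42
[[558.2, -68.4, 66.2], [584.1, 39.6, 65.2], [583.8, 38.2, 78.5], [558.6, -66.8, 79.4]]
```

```bash
python3 -m pendant '[{"gripper":1,"slide":[0,0,0],"delta_rot":[0,8,0]},{"gripper":1,"slide":[0,0,0],"delta_rot":[0,8,0]},{"gripper":1,"slide":[0,0,0],"delta_rot":[0,8,0]},{"gripper":1,"slide":[-45,-1,10],"delta_rot":[0,0,0]},{"gripper":1,"slide":[-46,-2,10],"delta_rot":[0,0,0]}]' | grep tcp
python3 -m pendant '[{"gripper":1,"slide":[0,0,0],"delta_rot":[0,0,0]}]'
cat > look.py <<'E'
import sys
from stand import *
# report thing (x,y,yaw) seen by the wrist and tool-axis move bringing the TCP over it
def over(r,s,st):
    d=np.r_[r[:2]-st["tcp_pos"][:2],0]; loc=d@st["orientation"]
    yaw=np.degrees(np.arctan2(st["orientation"][1,0],st["orientation"][0,0]))
    dy=(r[4]-yaw+90)%180-90
    return "slide",loc[:2].round(1).tolist(),"rz(tool)",round(-dy,1)
def plate(s,color):
    hsv=cv2.cvtColor(s["img"],cv2.COLOR_RGB2HSV)
    m=cv2.inRange(hsv,(105,150,60),(125,255,255)) if color=="thick" else cv2.inRange(hsv,(0,0,170),(180,50,255))
    return m>0
def faces(s,color,z):
    """upper faces: the bright blue blobs, mapped to plane z"""
    n,l,st,ce=cv2.connectedComponentsWithStats(plate(s,color).astype(np.uint8))
    return [(top_rect(s,l==i,z),st[i].tolist()) for i in range(1,n) if st[i,4]>400]
if __name__=="__main__":
    what,z=sys.argv[1],float(sys.argv[2]); s=snap("wrist"); st=ctrl.sense()
    print("tcp",st["tcp_pos"].round(1),"t",round(st["t"],2))
    if what=="seat": r,_=seat(s); print(r,over(r,s,st))
    else:
        for r,b in faces(s,what,z): print(r,b,over(r,s,st))
    if len(sys.argv)>3: cv2.imwrite(sys.argv[3],s["img"][:,:,::-1])
E
python3 look.py seat 8 pics/w2.png; python3 look.py thick 16
```

```text
tcp_pos: [525.7, -5.6, 164.9]
t: 4.75
tcp_pos: [530.2, -6.9, 163.5]
orientation: [[-0.971, 0.238, 0.006], [0.238, 0.971, -0.0], [-0.006, 0.001, -1.0]]
force: [1.2, -0.2, 0.7]
width: 1.001
grasp_force: 0.0
tcp [526.2  -5.9 163.5] t 4.8
[533.5  25.3  49.4   2.  -13.6] ('slide', [0.3, 32.0], 'rz(tool)', np.float64(-0.1))
tcp [523.4  -5.1 163.6] t 4.85
[441.9 163.3  77.4  55.7  -2.7] [394, 0, 66, 94, 5328] ('slide', [119.1, 144.3], 'rz(tool)', np.float64(-11.0))
[573.3 165.1  85.6  59.1  -3.1] [410, 138, 61, 89, 4308] ('slide', [-8.2, 177.1], 'rz(tool)', np.float64(-10.6))
[ 5.765e+02 -1.687e+02  8.620e+01  6.120e+01  1.000e-01] [84, 216, 64, 80, 2837] ('slide', [-90.3, -146.4], 'rz(tool)', np.float64(-13.8))
```

View pics/w2.png

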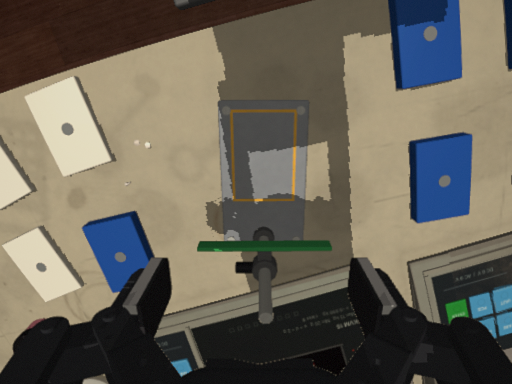

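Wrist view: the seat outline corners are at about (232,111) and (296,200), partly in shadow, and the flag is at (198-331, 245). I'll make the colour gate work in shadow and use the plates' centre dots.

```bash
sed -i 's/m=cv2.inRange(hsv,(15,150,120),(30,255,255)); /m=cv2.inRange(hsv,(12,110,60),(30,255,255)); m[:,:150]=0; m[:,370:]=0; m[270:]=0; m=cv2.morphologyEx(m,cv2.MORPH_CLOSE,np.ones((3,3)))/' stand.py
python3 - <<'E'
t=open('look.py').read()
a=t.index("def faces"); b=t.index("if __name__")
t=t[:a]+'''def faces(s,color,z):
    """plates seen: centre from the dot on the upper face, yaw from the outline"""
    cs,h=cv2.findContours(plate(s,color).astype(np.uint8),cv2.RETR_CCOMP,cv2.CHAIN_APPROX_NONE); out=[]
    for i,c in enumerate(cs):
        if h[0,i,3]>=0 or cv2.contourArea(c)<1500: continue
        k=h[0,i,2]; best=None
        while k>=0:
            A=cv2.contourArea(cs[k])
            if A>25 and (best is None or A>best[0]): best=(A,cs[k])
            k=h[0,k,0]
        m=np.zeros(s["img"].shape[:2],np.uint8); cv2.drawContours(m,[c],-1,1,-1); r=top_rect(s,m,z)
        if best: M=cv2.moments(best[1]); p=[M["m10"]/M["m00"],M["m01"]/M["m00"]]; r=np.r_[at_z(s,[p],z)[0].round(1),r[2:]]
        out.append((r,[list(cv2.boundingRect(c)),"dot" if best else "nodot"]))
    return out
'''+t[b:]
open('look.py','w').write(t)
E
python3 -m pendant '[{"gripper":1,"slide":[0,0,0],"delta_rot":[0,0,0]},{"gripper":1,"slide":[0,0,0],"delta_rot":[0,0,0]}]'|grep tcp
python3 look.py seat 8; python3 look.py thick 16
```

```text
tcp_pos: [519.8, -3.1, 164.4]
tcp [519.8  -2.8 164.5] t 5.1
[ 5.125e+02 -1.000e-01  8.940e+01  6.210e+01 -1.350e+01] ('slide', [7.7, 1.0], 'rz(tool)', np.float64(0.0))
tcp [519.8  -2.7 164.6] t 5.15
[ 579.2 -172.9   85.7   60.6    0. ] [[84, 221, 63, 79], 'dot'] ('slide', [-97.4, -151.7], 'rz(tool)', np.float64(-13.5))
[575.5 167.8  85.8  59.5  -3.7] [[407, 146, 61, 88], 'dot'] ('slide', [-14.5, 178.8], 'rz(tool)', np.float64(-9.8))
[439.  164.6  82.9  55.9  -2.9] [[391, 0, 66, 103], 'dot'] ('slide', [117.5, 143.9], 'rz(tool)', np.float64(-10.6))
```

```bash
python3 -m pendant '[{"gripper":1,"slide":[29.5,36,2],"delta_rot":[0,0,0]},{"gripper":1,"slide":[29.5,36,2],"delta_rot":[0,0,0]},{"gripper":1,"slide":[29.5,36,2],"delta_rot":[0,0,0]},{"gripper":1,"slide":[29.5,36,2],"delta_rot":[0,0,0]},{"gripper":1,"slide":[0,0,0],"delta_rot":[0,0,-5.3]}]' | grep tcp
python3 -m pendant '[{"gripper":1,"slide":[0,0,0],"delta_rot":[0,0,-5.3]},{"gripper":1,"slide":[0,0,0],"delta_rot":[0,0,0]},{"gripper":1,"slide":[0,0,0],"delta_rot":[0,0,0]},{"gripper":1,"slide":[0,0,0],"delta_rot":[0,0,0]}]'|grep tcp
python3 look.py thick 16 pics/w3.png
```

```text
tcp_pos: [435.1, 169.0, 156.3]
tcp_pos: [439.2, 164.6, 156.2]
tcp [439.3 164.5 156.1] t 6.1
[575.8 167.2  89.5  54.1  -3.6] [[245, 262, 52, 69], 'dot'] ('slide', [-136.2, 9.8], 'rz(tool)', np.float64(0.6))
[439.1 163.9  84.3  54.4  -2.3] [[230, 134, 60, 88], 'dot'] ('slide', [0.2, -0.6], 'rz(tool)', np.float64(-0.7))
[442.6 273.3  84.2  57.6   0.7] [[344, 132, 64, 89], 'dot'] ('slide', [2.3, 108.8], 'rz(tool)', np.float64(-3.7))
```

View pics/w3.png

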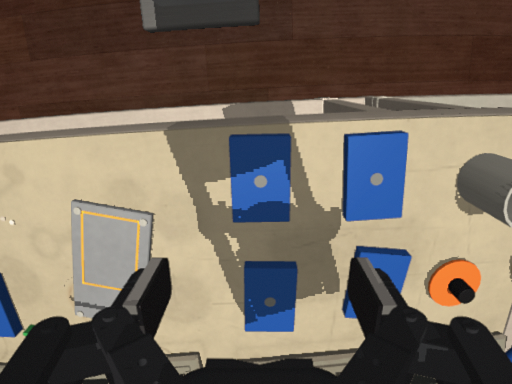

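Wrist view: the target blue plate is under the gripper with its dot at (260,181), well clear of its neighbours at (376,179) and (270,301).

```bash
python3 -m pendant '[{"gripper":1,"slide":[0,-0.6,40],"delta_rot":[0,0,-0.7]},{"gripper":1,"slide":[0,0,40],"delta_rot":[0,0,0]},{"gripper":1,"slide":[0,0,40],"delta_rot":[0,0,0]},{"gripper":1,"slide":[0,0,26],"delta_rot":[0,0,0]},{"gripper":1,"slide":[0,0,11],"delta_rot":[0,0,0]}]'
python3 -m pendant '[{"gripper":1,"slide":[0,0,0],"delta_rot":[0,0,0]},{"gripper":1,"slide":[0,0,0],"delta_rot":[0,0,0]},{"gripper":-1,"slide":[0,0,0],"delta_rot":[0,0,0]},{"gripper":-1,"slide":[0,0,0],"delta_rot":[0,0,0]},{"gripper":-1,"slide":[0,0,0],"delta_rot":[0,0,0]}]'
python3 -m pendant '[{"gripper":-1,"slide":[0,0,0],"delta_rot":[0,0,0]},{"gripper":-1,"slide":[0,0,0],"delta_rot":[0,0,0]},{"gripper":-1,"slide":[0,0,0],"delta_rot":[0,0,0]}]'
```

```text
t: 6.6
tcp_pos: [437.7, 163.3, -3.4]
orientation: [[-0.999, 0.04, -0.004], [0.04, 0.999, -0.001], [0.004, -0.001, -1.0]]
force: [-0.3, 0.5, 0.1]
width: 0.995
grasp_force: 0.0
t: 7.1
tcp_pos: [440.3, 164.5, 0.5]
orientation: [[-0.999, 0.038, 0.003], [0.038, 0.999, 0.001], [-0.003, 0.001, -1.0]]
force: [-0.6, -0.2, 8.1]
width: 0.635
grasp_force: 62.5
t: 7.4
tcp_pos: [440.3, 164.5, 0.6]
orientation: [[-0.999, 0.038, 0.003], [0.038, 0.999, 0.001], [-0.003, 0.001, -1.0]]
force: [-1.2, -0.7, 7.6]
width: 0.637
grasp_force: 62.5
```

```bash
cat > held.py <<'E'
from look import *
import sys
# offset of a held plate's dot from the TCP in tool axes (dot plane: z tool = -h)
s=snap("wrist"); st=ctrl.sense(); h=float(sys.argv[1]) if len(sys.argv)>1 else 15
for r,b in faces(s,"thick" if len(sys.argv)<3 else sys.argv[2],st["tcp_pos"][2]+h):
    d=(np.r_[r[:2],st["tcp_pos"][2]+h]-st["tcp_pos"])@st["orientation"]
    if abs(d[0])<30 and abs(d[1])<30: print("held off",d.round(1),r,b)
print("tcp",st["tcp_pos"].round(1),"w",round(st["width"],3),"f",st["force"].round(1),"t",round(st["t"],2))
T=st["orientation"].T@(np.array([512.5,-0.1,0])-st["tcp_pos"]); yaw=np.degrees(np.arctan2(st["orientation"][1,0],st["orientation"][0,0]))
print("to seat, tool axes",T[:2].round(1),"rz",round((yaw-166.5+180)%360-180,1))
if len(sys.argv)>3: cv2.imwrite(sys.argv[3],s["img"][:,:,::-1])
E
python3 -m pendant '[{"gripper":-1,"slide":[0,0,-20],"delta_rot":[0,0,0]},{"gripper":-1,"slide":[0,0,-40],"delta_rot":[0,0,0]},{"gripper":-1,"slide":[0,0,-40],"delta_rot":[0,0,0]},{"gripper":-1,"slide":[0,0,0],"delta_rot":[0,0,0]},{"gripper":-1,"slide":[0,0,0],"delta_rot":[0,0,0]}]'
python3 held.py 15 thick
```

```text
t: 7.9
tcp_pos: [440.1, 164.5, 100.4]
orientation: [[-0.999, 0.038, 0.004], [0.038, 0.999, 0.001], [-0.004, 0.001, -1.0]]
force: [-0.8, 0.4, -1.3]
width: 0.633
grasp_force: 64.6
held off [ -1.4  -1.1 -15. ] [440.2 163.  104.8  56.   -1.8] [[195, 181, 129, 184], 'dot']
tcp [438.9 164.1  99.2] w 0.637 f [-1.1  0.5 -1.1] t 7.95
to seat, tool axes [ -79.7 -161.4] rz 11.3
```

```bash
python3 -m pendant '[{"gripper":-1,"slide":[-19.8,-40.2,0],"delta_rot":[0,0,0]},{"gripper":-1,"slide":[-19.8,-40.2,0],"delta_rot":[0,0,0]},{"gripper":-1,"slide":[-19.8,-40.2,0],"delta_rot":[0,0,0]},{"gripper":-1,"slide":[-19.8,-40.2,0],"delta_rot":[0,0,0]},{"gripper":-1,"slide":[0,0,0],"delta_rot":[0,0,5.7]}]' | grep tcp
python3 -m pendant '[{"gripper":-1,"slide":[0,0,0],"delta_rot":[0,0,5.6]},{"gripper":-1,"slide":[0,0,0],"delta_rot":[0,0,0]},{"gripper":-1,"slide":[0,0,0],"delta_rot":[0,0,0]},{"gripper":-1,"slide":[0,0,0],"delta_rot":[0,0,0]}]'|grep tcp
python3 held.py 15 thick
```

```text
tcp_pos: [514.6, -4.2, 97.4]
tcp_pos: [511.5, 0.9, 98.1]
held off [  0.7  -1.6 -15. ] [ 5.107e+02 -5.000e-01  8.750e+01  5.580e+01 -1.340e+01] [[196, 181, 128, 162], 'dot']
tcp [511.8   0.9  98.4] w 0.64 f [-0.5 -0.  -0.4] t 8.9
to seat, tool axes [-1.1 -0.8] rz 0.1
```

```bash
python3 -m pendant '[{"gripper":-1,"slide":[-1.5,0,35],"delta_rot":[0,0,0.1]},{"gripper":-1,"slide":[0,0,30],"delta_rot":[0,0,0]},{"gripper":-1,"slide":[0,0,15],"delta_rot":[0,0,0]},{"gripper":-1,"slide":[0,0,4],"delta_rot":[0,0,0]},{"gripper":-1,"slide":[0,0,0],"delta_rot":[0,0,0]}]'
python3 -m pendant '[{"gripper":-1,"slide":[0,0,2],"delta_rot":[0,0,0]},{"gripper":-1,"slide":[0,0,2],"delta_rot":[0,0,0]},{"gripper":-1,"slide":[0,0,0],"delta_rot":[0,0,0]}]'
```

```text
t: 9.4
tcp_pos: [513.4, 0.5, 14.5]
orientation: [[-0.972, 0.234, -0.001], [0.234, 0.972, 0.0], [0.001, -0.0, -1.0]]
force: [0.2, 0.7, -0.4]
width: 0.642
grasp_force: 64.5
t: 9.7
tcp_pos: [514.2, 0.1, 11.5]
orientation: [[-0.972, 0.235, 0.001], [0.235, 0.972, -0.0], [-0.001, 0.0, -1.0]]
force: [-0.3, -0.1, -0.7]
width: 0.643
grasp_force: 64.5
```

```bash
python3 -m pendant '[{"gripper":-1,"slide":[0.3,0,2],"delta_rot":[0,0,0]},{"gripper":-1,"slide":[0,0,0.5],"delta_rot":[0,0,0]},{"gripper":-1,"slide":[0,0,0],"delta_rot":[0,0,0]},{"gripper":-1,"slide":[0,0,0],"delta_rot":[0,0,0]}]'
python3 -m pendant '[{"gripper":1,"slide":[0,0,0],"delta_rot":[0,0,0]},{"gripper":1,"slide":[0,0,0],"delta_rot":[0,0,0]},{"gripper":1,"slide":[0,0,0],"delta_rot":[0,0,0]},{"gripper":1,"slide":[0,0,-20],"delta_rot":[0,0,0]},{"gripper":1,"slide":[0,0,-40],"delta_rot":[0,0,0]}]'
python3 -m pendant '[{"gripper":1,"slide":[0,0,-40],"delta_rot":[0,0,0]},{"gripper":1,"slide":[0,0,-45],"delta_rot":[0,0,0]},{"gripper":1,"slide":[0,0,0],"delta_rot":[0,0,0]},{"gripper":1,"slide":[0,0,0],"delta_rot":[0,0,0]},{"gripper":1,"slide":[0,0,0],"delta_rot":[0,0,0]}]' | grep tcp
python3 look.py thick 24 pics/w4.png;  python3 look.py thick 16
```

```text
t: 10.1
tcp_pos: [513.5, 0.2, 8.6]
orientation: [[-0.972, 0.235, 0.0], [0.235, 0.972, -0.0], [-0.0, 0.0, -1.0]]
force: [-0.8, 0.6, 2.0]
width: 0.64
grasp_force: 64.7
t: 10.6
tcp_pos: [510.8, 0.4, 66.4]
orientation: [[-0.972, 0.235, -0.007], [0.235, 0.972, 0.001], [0.007, -0.001, -1.0]]
force: [0.4, -0.5, 0.1]
width: 1.0
grasp_force: 0.0
tcp_pos: [512.3, 0.3, 152.4]
tcp [5.121e+02 3.000e-01 1.519e+02] t 11.15
[ 5.747e+02 -1.674e+02  7.670e+01  5.910e+01 -4.000e-01] [[78, 234, 62, 74], 'dot'] ('slide', [-100.2, -148.3], 'rz(tool)', np.float64(-13.2))
[571.5 163.6  84.5  57.2  -2.4] [[410, 157, 62, 89], 'dot'] ('slide', [-19.5, 172.7], 'rz(tool)', np.float64(-11.2))
[512.2  -1.2  83.6  54.6 -13.6] [[228, 137, 63, 90], 'dot'] ('slide', [-0.5, -1.4], 'rz(tool)', np.float64(0.0))
tcp [5.121e+02 3.000e-01 1.518e+02] t 11.2
[ 579.  -173.1   78.3   61.1   -0.6] [[78, 234, 61, 74], 'dot'] ('slide', [-105.8, -152.9], 'rz(tool)', np.float64(-13.0))
[575.8 167.8  86.4  59.6  -3.3] [[410, 157, 63, 90], 'dot'] ('slide', [-22.7, 177.7], 'rz(tool)', np.float64(-10.3))
[514.7  -1.8  86.2  56.  -13.8] [[228, 138, 64, 90], 'dot'] ('slide', [-3.1, -1.5], 'rz(tool)', np.float64(0.2))
```

View pics/w4.png

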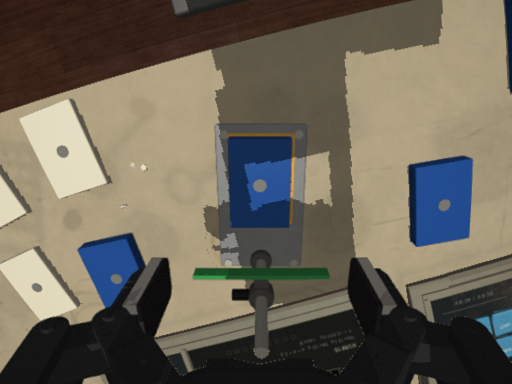

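Wrist view: the first plate lies on the seat with its dot at (260,186), about 1 mm toward −y, and its outline is square with the seat. Next is the blue plate at (441,204).

```bash
python3 -m pendant '[{"gripper":1,"slide":[-5.5,44.5,0],"delta_rot":[0,0,0]},{"gripper":1,"slide":[-5.5,44.5,0],"delta_rot":[0,0,0]},{"gripper":1,"slide":[-5.5,44.5,0],"delta_rot":[0,0,0]},{"gripper":1,"slide":[-5.5,44.5,0],"delta_rot":[0,0,0]},{"gripper":1,"slide":[0,0,0],"delta_rot":[0,0,-5.1]}]' | grep tcp
python3 -m pendant '[{"gripper":1,"slide":[0,0,0],"delta_rot":[0,0,-5]},{"gripper":1,"slide":[0,0,0],"delta_rot":[0,0,0]},{"gripper":1,"slide":[0,0,0],"delta_rot":[0,0,0]},{"gripper":1,"slide":[0,0,0],"delta_rot":[0,0,0]}]'|grep tcp
python3 look.py thick 16
```

```text
tcp_pos: [578.3, 173.2, 151.6]
tcp_pos: [576.2, 167.7, 152.7]
tcp [576.3 167.7 153. ] t 12.15
[575.4 167.3  83.7  54.6  -3.6] [[230, 135, 62, 88], 'dot'] ('slide', [0.9, -0.4], 'rz(tool)', np.float64(0.0))
[565.3 283.8  82.9  58.6  -8.5] [[347, 114, 78, 94], 'dot'] ('slide', [18.3, 115.2], 'rz(tool)', np.float64(4.9))
[512.5  -7.   85.7  61.  -13.5] [[33, 74, 68, 103], 'dot'] ('slide', [52.8, -178.3], 'rz(tool)', np.float64(9.9))
[442.  273.4  55.8  55.4 -89.6] [[346, 0, 68, 73], 'dot'] ('slide', [140.7, 97.2], 'rz(tool)', np.float64(86.0))
```

```bash
python3 -m pendant '[{"gripper":1,"slide":[0.9,-0.4,40],"delta_rot":[0,0,0]},{"gripper":1,"slide":[0,0,40],"delta_rot":[0,0,0]},{"gripper":1,"slide":[0,0,40],"delta_rot":[0,0,0]},{"gripper":1,"slide":[0,0,24],"delta_rot":[0,0,0]},{"gripper":1,"slide":[0,0,7],"delta_rot":[0,0,0]}]'|grep -E "tcp|force"
python3 -m pendant '[{"gripper":1,"slide":[0,0,0],"delta_rot":[0,0,0]},{"gripper":1,"slide":[0,0,0],"delta_rot":[0,0,0]},{"gripper":-1,"slide":[0,0,0],"delta_rot":[0,0,0]},{"gripper":-1,"slide":[0,0,0],"delta_rot":[0,0,0]},{"gripper":-1,"slide":[0,0,0],"delta_rot":[0,0,0]}]'|grep -E "tcp|force|width"
python3 -m pendant '[{"gripper":-1,"slide":[0,0,0],"delta_rot":[0,0,0]},{"gripper":-1,"slide":[0,0,-20],"delta_rot":[0,0,0]},{"gripper":-1,"slide":[0,0,-40],"delta_rot":[0,0,0]},{"gripper":-1,"slide":[0,0,-45],"delta_rot":[0,0,0]},{"gripper":-1,"slide":[0,0,0],"delta_rot":[0,0,0]}]'|grep -E "tcp|force|width"
python3 held.py 15 thick
```

```text
tcp_pos: [573.3, 166.8, -0.5]
force: [-0.7, -1.0, 0.4]
grasp_force: 0.0
tcp_pos: [576.9, 168.0, 4.4]
force: [-1.1, -0.6, 6.5]
width: 0.633
grasp_force: 63.4
tcp_pos: [580.6, 168.9, 114.5]
force: [1.0, -0.6, -0.1]
width: 0.633
grasp_force: 63.8
held off [ -0.3  -0.9 -15. ] [578.9 167.5  87.7  55.3  -3.5] [[197, 178, 125, 159], 'dot']
tcp [578.8 168.5 111.8] w 0.633 f [-1.2  0.  -0.8] t 13.7
to seat, tool axes [  56.9 -172.5] rz 10.0
```

```bash
python3 -m pendant '[{"gripper":-1,"slide":[13,-42.7,0],"delta_rot":[0,0,0]},{"gripper":-1,"slide":[13,-42.7,0],"delta_rot":[0,0,0]},{"gripper":-1,"slide":[13,-42.7,0],"delta_rot":[0,0,0]},{"gripper":-1,"slide":[13,-42.7,0],"delta_rot":[0,0,0]},{"gripper":-1,"slide":[0,0,0],"delta_rot":[0,0,5]}]' | grep tcp
python3 -m pendant '[{"gripper":-1,"slide":[0,0,0],"delta_rot":[0,0,5]},{"gripper":-1,"slide":[0,0,0],"delta_rot":[0,0,0]},{"gripper":-1,"slide":[0,0,0],"delta_rot":[0,0,0]},{"gripper":-1,"slide":[0,0,0],"delta_rot":[0,0,0]},{"gripper":-1,"slide":[0,0,0],"delta_rot":[0,0,0]}]'|grep tcp
python3 held.py 15 thick
```

```text
tcp_pos: [509.2, -3.7, 106.0]
tcp_pos: [513.3, 0.8, 107.1]
held off [  3.1  -1.6 -15. ] [510.    0.   99.   53.9 -13.6] [[197, 145, 125, 192], 'dot']
tcp [513.4   0.8 107.2] w 0.629 f [-0.  -0.3 -0.3] t 14.75
to seat, tool axes [ 0.6 -1.1] rz 0.1
```

```bash
python3 -m pendant '[{"gripper":-1,"slide":[0,-0.6,35],"delta_rot":[0,0,0.1]},{"gripper":-1,"slide":[0,0,25],"delta_rot":[0,0,0]},{"gripper":-1,"slide":[0,0,12],"delta_rot":[0,0,0]},{"gripper":-1,"slide":[0,0,4],"delta_rot":[0,0,0]},{"gripper":-1,"slide":[0,0,0],"delta_rot":[0,0,0]}]'|grep -E "tcp|force"
python3 -m pendant '[{"gripper":-1,"slide":[0,0,2],"delta_rot":[0,0,0]},{"gripper":-1,"slide":[0,0,1],"delta_rot":[0,0,0]},{"gripper":-1,"slide":[0,0,0],"delta_rot":[0,0,0]},{"gripper":-1,"slide":[0,0,0],"delta_rot":[0,0,0]}]'|grep -E "tcp|force|width"
```

```text
tcp_pos: [513.4, -0.1, 31.3]
force: [-0.2, 0.0, -0.2]
grasp_force: 63.8
tcp_pos: [513.7, -0.2, 28.9]
force: [-0.5, 0.3, -0.5]
width: 0.631
grasp_force: 63.8
```

```bash
python3 -m pendant '[{"gripper":-1,"slide":[0,0,0.8],"delta_rot":[0,0,0]},{"gripper":-1,"slide":[0,0,0],"delta_rot":[0,0,0]}]'|grep -E "tcp|force|width"
python3 -m pendant '[{"gripper":1,"slide":[0,0,0],"delta_rot":[0,0,0]},{"gripper":1,"slide":[0,0,0],"delta_rot":[0,0,0]},{"gripper":1,"slide":[0,0,0],"delta_rot":[0,0,0]},{"gripper":1,"slide":[0,0,-20],"delta_rot":[0,0,0]},{"gripper":1,"slide":[0,0,-40],"delta_rot":[0,0,0]}]'|grep -E "width"
python3 -m pendant '[{"gripper":1,"slide":[0,0,-40],"delta_rot":[0,0,0]},{"gripper":1,"slide":[0,0,-25],"delta_rot":[0,0,0]},{"gripper":1,"slide":[0,0,0],"delta_rot":[0,0,0]},{"gripper":1,"slide":[0,0,0],"delta_rot":[0,0,0]},{"gripper":1,"slide":[0,0,0],"delta_rot":[0,0,0]}]' | grep tcp
python3 look.py thick 40 pics/w5.png;  python3 look.py thick 16
```

```text
tcp_pos: [513.7, -0.2, 28.4]
force: [-1.5, 0.4, 5.2]
width: 0.633
grasp_force: 64.5
width: 1.001
tcp_pos: [512.1, -0.1, 151.3]
tcp [ 5.119e+02 -1.000e-01  1.510e+02] t 16.9
[ 5.661e+02 -1.564e+02  7.110e+01  5.560e+01 -1.000e-01] [[78, 235, 61, 73], 'dot'] ('slide', [-89.3, -139.3], 'rz(tool)', np.float64(-13.5))
[512.1  -1.6  86.3  54.7 -13.6] [[226, 138, 68, 98], 'dot'] ('slide', [-0.5, -1.5], 'rz(tool)', np.float64(0.0))
tcp [ 5.12e+02 -1.00e-01  1.51e+02] t 16.95
[ 578.9 -173.    77.3   60.9   -0. ] [[78, 235, 61, 73], 'dot'] ('slide', [-105.6, -152.4], 'rz(tool)', np.float64(-13.6))
[519.9  -3.4  94.3  59.8 -13.6] [[226, 138, 68, 98], 'dot'] ('slide', [-8.5, -1.4], 'rz(tool)', np.float64(0.0))
```

```bash
python3 -m pendant '[{"gripper":1,"slide":[-26.4,-38.1,0],"delta_rot":[0,0,0]},{"gripper":1,"slide":[-26.4,-38.1,0],"delta_rot":[0,0,0]},{"gripper":1,"slide":[-26.4,-38.1,0],"delta_rot":[0,0,0]},{"gripper":1,"slide":[-26.4,-38.1,0],"delta_rot":[0,0,0]},{"gripper":1,"slide":[0,0,0],"delta_rot":[0,0,-6.8]}]' | grep tcp
python3 -m pendant '[{"gripper":1,"slide":[0,0,0],"delta_rot":[0,0,-6.7]},{"gripper":1,"slide":[0,0,0],"delta_rot":[0,0,0]},{"gripper":1,"slide":[0,0,0],"delta_rot":[0,0,0]},{"gripper":1,"slide":[0,0,0],"delta_rot":[0,0,0]}]'|grep tcp
python3 look.py thick 16
```

```text
tcp_pos: [582.7, -179.0, 151.1]
tcp_pos: [579.9, -172.6, 152.0]
tcp [ 580.  -172.6  152.2] t 17.9
[ 5.790e+02 -1.721e+02  8.340e+01  5.450e+01 -2.000e-01] [[231, 135, 62, 88], 'dot'] ('slide', [1.0, 0.5], 'rz(tool)', np.float64(0.1))
[513.8  15.5  90.8  61.2 -13.7] [[423, 50, 89, 117], 'dot'] ('slide', [66.6, 188.0], 'rz(tool)', np.float64(13.6))
```

```bash
python3 -m pendant '[{"gripper":1,"slide":[1,0.5,40],"delta_rot":[0,0,0]},{"gripper":1,"slide":[0,0,40],"delta_rot":[0,0,0]},{"gripper":1,"slide":[0,0,40],"delta_rot":[0,0,0]},{"gripper":1,"slide":[0,0,24],"delta_rot":[0,0,0]},{"gripper":1,"slide":[0,0,6.5],"delta_rot":[0,0,0]}]'|grep -E "tcp|force"
python3 -m pendant '[{"gripper":1,"slide":[0,0,0],"delta_rot":[0,0,0]},{"gripper":1,"slide":[0,0,0],"delta_rot":[0,0,0]},{"gripper":-1,"slide":[0,0,0],"delta_rot":[0,0,0]},{"gripper":-1,"slide":[0,0,0],"delta_rot":[0,0,0]},{"gripper":-1,"slide":[0,0,0],"delta_rot":[0,0,0]}]'|grep -E "tcp|force|width"
python3 -m pendant '[{"gripper":-1,"slide":[0,0,0],"delta_rot":[0,0,0]},{"gripper":-1,"slide":[0,0,-20],"delta_rot":[0,0,0]},{"gripper":-1,"slide":[0,0,-40],"delta_rot":[0,0,0]},{"gripper":-1,"slide":[0,0,-50],"delta_rot":[0,0,0]},{"gripper":-1,"slide":[0,0,-20],"delta_rot":[0,0,0]}]'|grep -E "tcp|force|width"
python3 -m pendant '[{"gripper":-1,"slide":[0,0,0],"delta_rot":[0,0,0]},{"gripper":-1,"slide":[0,0,0],"delta_rot":[0,0,0]}]'|grep -E "tcp|force|width"
python3 held.py 12 thick
```

```text
tcp_pos: [576.8, -171.4, -0.8]
force: [-0.2, 0.2, -0.1]
grasp_force: 0.0
tcp_pos: [580.4, -173.0, 4.1]
force: [-0.6, 0.6, 6.4]
width: 0.634
grasp_force: 63.5
tcp_pos: [581.8, -173.6, 137.5]
force: [0.5, -0.3, -1.1]
width: 0.631
grasp_force: 63.7
tcp_pos: [579.0, -172.5, 132.6]
force: [-0.1, 0.3, -0.4]
width: 0.634
grasp_force: 63.7
held off [ -0.5  -1.7 -12. ] [ 5.787e+02 -1.739e+02  8.740e+01  5.600e+01 -1.000e-01] [[197, 179, 125, 158], 'dot']
tcp [ 578.1 -172.2  131.3] w 0.635 f [-0.3  0.4 -1.7] t 19.65
to seat, tool axes [ 65.7 172. ] rz 13.4
```

```bash
python3 -m pendant '[{"gripper":-1,"slide":[16.3,43,0],"delta_rot":[0,0,0]},{"gripper":-1,"slide":[16.3,43,0],"delta_rot":[0,0,0]},{"gripper":-1,"slide":[16.3,43,0],"delta_rot":[0,0,0]},{"gripper":-1,"slide":[16.3,43,0],"delta_rot":[0,0,0]},{"gripper":-1,"slide":[0,0,0],"delta_rot":[0,0,6.7]}]' | grep tcp
python3 -m pendant '[{"gripper":-1,"slide":[0,0,10],"delta_rot":[0,0,6.7]},{"gripper":-1,"slide":[0,0,10],"delta_rot":[0,0,0]},{"gripper":-1,"slide":[0,0,10],"delta_rot":[0,0,0]},{"gripper":-1,"slide":[0,0,0],"delta_rot":[0,0,0]},{"gripper":-1,"slide":[0,0,0],"delta_rot":[0,0,0]}]'|grep tcp
python3 -m pendant '[{"gripper":-1,"slide":[0,0,0],"delta_rot":[0,0,0]},{"gripper":-1,"slide":[0,0,0],"delta_rot":[0,0,0]}]'|grep -E "tcp|force|width"
python3 held.py 12 thick
```

```text
tcp_pos: [508.4, 4.3, 129.5]
tcp_pos: [513.7, -0.9, 101.1]
tcp_pos: [514.6, -0.8, 102.5]
force: [-0.4, 0.5, -0.6]
width: 0.632
grasp_force: 63.8
held off [  0.8  -1.6 -12. ] [513.5  -2.1 102.4  55.1 -13.7] [[197, 144, 125, 194], 'dot']
tcp [514.6  -0.7 102.5] w 0.633 f [-0.3  0.  -0.8] t 20.9
to seat, tool axes [2.3 0.1] rz 0.0
```

```bash
python3 -m pendant '[{"gripper":-1,"slide":[1.2,0.6,30],"delta_rot":[0,0,0]},{"gripper":-1,"slide":[0,0,16],"delta_rot":[0,0,0]},{"gripper":-1,"slide":[0,0,8],"delta_rot":[0,0,0]},{"gripper":-1,"slide":[0,0,2],"delta_rot":[0,0,0]},{"gripper":-1,"slide":[0,0,0],"delta_rot":[0,0,0]}]'|grep -E "tcp|force"
python3 -m pendant '[{"gripper":-1,"slide":[0,0,1],"delta_rot":[0,0,0]},{"gripper":-1,"slide":[0,0,1],"delta_rot":[0,0,0]},{"gripper":-1,"slide":[0,0,0.5],"delta_rot":[0,0,0]},{"gripper":-1,"slide":[0,0,0],"delta_rot":[0,0,0]},{"gripper":-1,"slide":[0,0,0],"delta_rot":[0,0,0]}]'|grep -E "tcp|force|width"
```

```text
tcp_pos: [513.6, 0.3, 46.4]
force: [0.5, 0.2, -0.2]
grasp_force: 63.8
tcp_pos: [513.6, 0.3, 44.1]
force: [-0.3, -0.2, 2.8]
width: 0.634
grasp_force: 64.3
```

```bash
python3 -m pendant '[{"gripper":1,"slide":[0,0,0],"delta_rot":[0,0,0]},{"gripper":1,"slide":[0,0,0],"delta_rot":[0,0,0]},{"gripper":1,"slide":[0,0,0],"delta_rot":[0,0,0]},{"gripper":1,"slide":[0,0,-20],"delta_rot":[0,0,0]},{"gripper":1,"slide":[0,0,-40],"delta_rot":[0,0,0]}]'|grep -E "width"
python3 -m pendant '[{"gripper":1,"slide":[0,0,-40],"delta_rot":[0,0,0]},{"gripper":1,"slide":[0,0,-15],"delta_rot":[0,0,0]},{"gripper":1,"slide":[0,0,0],"delta_rot":[0,0,0]},{"gripper":1,"slide":[0,0,0],"delta_rot":[0,0,0]},{"gripper":1,"slide":[0,0,0],"delta_rot":[0,0,0]}]' | grep tcp
python3 -m pendant '[{"gripper":1,"slide":[0,0,0],"delta_rot":[0,0,0]}]' | grep tcp
python3 look.py thick 56 pics/w6.png
python3 - <<'E'
from h import *
s=snap("top")
for th,z in (("thick_1",16),("cover",8),("beaker",70)):
    for r in find("top",th,z,s): print(th,*r)
E
```

```text
width: 1.003
tcp_pos: [511.8, 0.4, 157.0]
tcp_pos: [512.0, 0.4, 157.0]
tcp [5.122e+02 4.000e-01 1.571e+02] t 23.05
[512.3  -1.1  88.3  55.1 -13.5] [[225, 137, 70, 104], 'dot'] ('slide', [-0.5, -1.4], 'rz(tool)', np.float64(0.0))
thick_1 0.89 [160, 207, 15, 24] [446.1, 270.7, 85.4, 58.8, 0.7]
thick_1 0.68 [227, 184, 30, 35] [484.4, 34.0, 65.4, 32.5, 32.1]
thick_1 0.52 [157, 177, 17, 20] [564.6, 281.7, 80.3, 56.4, -8.6]
thick_1 0.42 [228, 200, 10, 14] [502.4, 16.6, 45.6, 38.9, -11.3]
cover 0.61 [135, 181, 17, 12] [572.2, 377.7, 56.2, 47.9, -87.8]
beaker 0.53 [127, 207, 21, 15] [450.1, 380.1, 65.7, 54.7, 49.0]
```

View pics/w6.png

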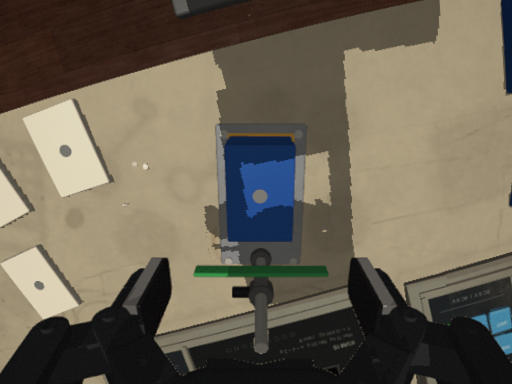

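Wrist view: three plates are stacked squarely, with the top dot at (260,196). The fourth blue will come from (442,273).

```bash
python3 -m pendant '[{"gripper":1,"slide":[22,41.5,0],"delta_rot":[0,0,0]},{"gripper":1,"slide":[22,41.5,0],"delta_rot":[0,0,0]},{"gripper":1,"slide":[22,41.5,0],"delta_rot":[0,0,0]},{"gripper":1,"slide":[22,41.5,0],"delta_rot":[0,0,0]},{"gripper":1,"slide":[22,41.5,0],"delta_rot":[0,0,0]}]' | grep tcp
python3 -m pendant '[{"gripper":1,"slide":[22,41.5,2],"delta_rot":[0,0,0]},{"gripper":1,"slide":[0,0,2],"delta_rot":[0,0,-7.1]},{"gripper":1,"slide":[0,0,0],"delta_rot":[0,0,-7.1]},{"gripper":1,"slide":[0,0,0],"delta_rot":[0,0,0]},{"gripper":1,"slide":[0,0,0],"delta_rot":[0,0,0]}]'|grep tcp
python3 -m pendant '[{"gripper":1,"slide":[0,0,0],"delta_rot":[0,0,0]}]' | grep tcp
python3 look.py thick 16
```

```text
tcp_pos: [454.0, 229.4, 158.6]
tcp_pos: [442.8, 273.2, 154.5]
tcp_pos: [443.0, 272.9, 154.6]
tcp [443.  272.8 154.6] t 24.4
[565.7 283.4  89.7  54.9  -8.7] [[240, 249, 62, 76], 'dot'] ('slide', [-122.8, 9.3], 'rz(tool)', np.float64(9.3))
[534.5   8.1 129.1  34.5 -16.9] [[0, 205, 30, 99], 'nodot'] ('slide', [-88.7, -265.7], 'rz(tool)', np.float64(17.5))
[442.4 272.9  83.6  54.3   1.1] [[230, 135, 61, 87], 'dot'] ('slide', [0.6, 0.1], 'rz(tool)', np.float64(-0.5))
```

```bash
python3 -m pendant '[{"gripper":1,"slide":[0.6,0.1,40],"delta_rot":[0,0,-0.5]},{"gripper":1,"slide":[0,0,40],"delta_rot":[0,0,0]},{"gripper":1,"slide":[0,0,40],"delta_rot":[0,0,0]},{"gripper":1,"slide":[0,0,24],"delta_rot":[0,0,0]},{"gripper":1,"slide":[0,0,8],"delta_rot":[0,0,0]}]'|grep -E "tcp|force"
python3 -m pendant '[{"gripper":1,"slide":[0,0,0],"delta_rot":[0,0,0]},{"gripper":1,"slide":[0,0,0],"delta_rot":[0,0,0]},{"gripper":-1,"slide":[0,0,0],"delta_rot":[0,0,0]},{"gripper":-1,"slide":[0,0,0],"delta_rot":[0,0,0]},{"gripper":-1,"slide":[0,0,0],"delta_rot":[0,0,0]}]'|grep -E "tcp|force|width"
python3 -m pendant '[{"gripper":-1,"slide":[0,0,0],"delta_rot":[0,0,0]},{"gripper":-1,"slide":[0,0,-20],"delta_rot":[0,0,0]},{"gripper":-1,"slide":[0,0,-40],"delta_rot":[0,0,0]},{"gripper":-1,"slide":[0,0,-50],"delta_rot":[0,0,0]},{"gripper":-1,"slide":[0,0,-20],"delta_rot":[0,0,0]}]'|grep -E "tcp|force|width"
python3 -m pendant '[{"gripper":-1,"slide":[0,0,0],"delta_rot":[0,0,0]},{"gripper":-1,"slide":[0,0,0],"delta_rot":[0,0,0]},{"gripper":-1,"slide":[0,0,0],"delta_rot":[0,0,0]}]'|grep -E "tcp|force|width"
python3 held.py 12 thick
```

```text
tcp_pos: [440.6, 272.0, 0.2]
force: [-0.4, -0.8, 0.2]
grasp_force: 0.0
tcp_pos: [443.3, 273.9, 4.4]
force: [-1.7, -0.7, 7.8]
width: 0.634
grasp_force: 62.3
tcp_pos: [444.4, 274.5, 137.5]
force: [2.0, 1.1, -0.8]
width: 0.634
grasp_force: 64.3
tcp_pos: [441.0, 272.7, 131.5]
force: [-0.5, -0.2, -0.1]
width: 0.635
grasp_force: 64.3
held off [  0.4  -1.3 -12. ] [440.6 271.4  90.3  55.6   1.2] [[197, 180, 125, 163], 'dot']
tcp [440.9 272.7 131.2] w 0.633 f [-0.4  0.4 -0.8] t 26.25
to seat, tool axes [ -66.1 -274.1] rz 14.7
```

```bash
python3 -m pendant '[{"gripper":-1,"slide":[-11.1,-45.6,0],"delta_rot":[0,0,0]},{"gripper":-1,"slide":[-11.1,-45.6,0],"delta_rot":[0,0,0]},{"gripper":-1,"slide":[-11.1,-45.6,0],"delta_rot":[0,0,0]},{"gripper":-1,"slide":[-11.1,-45.6,0],"delta_rot":[0,0,0]},{"gripper":-1,"slide":[-11.1,-45.6,0],"delta_rot":[0,0,0]}]' | grep tcp
python3 -m pendant '[{"gripper":-1,"slide":[-11.1,-45.6,0],"delta_rot":[0,0,0]},{"gripper":-1,"slide":[0,0,0],"delta_rot":[0,0,7.3]},{"gripper":-1,"slide":[0,0,10],"delta_rot":[0,0,7.4]},{"gripper":-1,"slide":[0,0,10],"delta_rot":[0,0,0]},{"gripper":-1,"slide":[0,0,0],"delta_rot":[0,0,0]}]'|grep tcp
python3 -m pendant '[{"gripper":-1,"slide":[0,0,0],"delta_rot":[0,0,0]},{"gripper":-1,"slide":[0,0,0],"delta_rot":[0,0,0]},{"gripper":-1,"slide":[0,0,0],"delta_rot":[0,0,0]}]'|grep -E "tcp|force|width"
python3 held.py 12 thick
```

```text
tcp_pos: [501.7, 44.9, 131.0]
tcp_pos: [512.5, 1.4, 110.0]
tcp_pos: [515.0, 1.6, 112.9]
force: [-1.0, -0.7, -1.0]
width: 0.63
grasp_force: 64.3
held off [  0.3  -1.4 -12. ] [ 5.143e+02  3.000e-01  1.033e+02  5.520e+01 -1.370e+01] [[197, 142, 125, 196], 'dot']
tcp [515.    1.5 113. ] w 0.63 f [ 0.6  0.2 -1.3] t 27.6
to seat, tool axes [ 2.1 -2.2] rz 0.1
```

```bash
python3 -m pendant '[{"gripper":-1,"slide":[1.6,-1.9,28],"delta_rot":[0,0,0]},{"gripper":-1,"slide":[0,0,13],"delta_rot":[0,0,0]},{"gripper":-1,"slide":[0,0,7],"delta_rot":[0,0,0]},{"gripper":-1,"slide":[0,0,2],"delta_rot":[0,0,0]},{"gripper":-1,"slide":[0,0,0],"delta_rot":[0,0,0]}]'|grep -E "tcp|force"
python3 -m pendant '[{"gripper":-1,"slide":[0,0,1],"delta_rot":[0,0,0]},{"gripper":-1,"slide":[0,0,1],"delta_rot":[0,0,0]},{"gripper":-1,"slide":[0,0,0.7],"delta_rot":[0,0,0]},{"gripper":-1,"slide":[0,0,0],"delta_rot":[0,0,0]},{"gripper":-1,"slide":[0,0,0],"delta_rot":[0,0,0]}]'|grep -E "tcp|force|width"
```

```text
tcp_pos: [513.1, -0.2, 62.9]
force: [-0.3, -0.4, -1.6]
grasp_force: 64.3
tcp_pos: [513.1, -0.3, 60.4]
force: [-0.3, -0.0, 5.0]
width: 0.631
grasp_force: 64.8
```

```bash
python3 -m pendant '[{"gripper":1,"slide":[0,0,0],"delta_rot":[0,0,0]},{"gripper":1,"slide":[0,0,0],"delta_rot":[0,0,0]},{"gripper":1,"slide":[0,0,0],"delta_rot":[0,0,0]},{"gripper":1,"slide":[0,0,-20],"delta_rot":[0,0,0]},{"gripper":1,"slide":[0,0,-40],"delta_rot":[0,0,0]}]'|grep -E "width"
python3 -m pendant '[{"gripper":1,"slide":[0,0,-40],"delta_rot":[0,0,0]},{"gripper":1,"slide":[0,0,-10],"delta_rot":[0,0,0]},{"gripper":1,"slide":[45,0,0],"delta_rot":[0,0,0]},{"gripper":1,"slide":[45,0,0],"delta_rot":[0,0,0]},{"gripper":1,"slide":[0,0,0],"delta_rot":[0,-8,0]}]' | grep tcp
python3 -m pendant '[{"gripper":1,"slide":[0,0,0],"delta_rot":[0,-8,0]},{"gripper":1,"slide":[0,0,0],"delta_rot":[0,-8,0]},{"gripper":1,"slide":[0,0,0],"delta_rot":[0,-8,0]},{"gripper":1,"slide":[0,0,0],"delta_rot":[0,0,0]},{"gripper":1,"slide":[0,0,0],"delta_rot":[0,0,0]}]' | grep tcp
python3 - <<'E'
from h import *
s=snap("wrist"); np.save("pics/w7.npy",s,allow_pickle=True); cv2.imwrite("pics/w7.png",s["img"][:,:,::-1])
hsv=cv2.cvtColor(s["img"],cv2.COLOR_RGB2HSV)
g=cv2.inRange(hsv,(50,120,40),(80,255,255)); n,l,st,ce=cv2.connectedComponentsWithStats(g)
print([st[i].tolist() for i in range(1,n) if st[i,4]>200])
t=np.radians(-13.5); d=np.r_[np.cos(t),np.sin(t),0]; y=np.r_[-d[1],d[0],0]; c=np.array([512.3,-0.6,0])
for nm,z in (("flagbot",65),("flagtop",78)): print(nm,z,proj(s,[c+60*d-56*y+[0,0,z],c+60*d+56*y+[0,0,z]]).round(1).tolist())
for z in (64,72,80): print("plate face",z,proj(s,[c+42*i*d+28*j*y+[0,0,z] for i,j in((-1,-1),(-1,1),(1,1),(1,-1))]).round(1).tolist())
E
```

```text
width: 0.997
tcp_pos: [422.2, 20.9, 168.6]
tcp_pos: [425.4, 16.8, 169.3]
[[215, 243, 103, 12, 1113], [7, 248, 36, 14, 265], [405, 261, 17, 16, 218]]
flagbot 65 [[214.3, 242.5], [317.2, 243.0]]
flagtop 78 [[213.1, 252.9], [318.5, 253.4]]
plate face 64 [[233.7, 176.2], [299.9, 176.4], [292.6, 232.8], [239.1, 232.6]]
plate face 72 [[233.0, 183.0], [300.6, 183.2], [293.1, 239.3], [238.7, 239.0]]
plate face 80 [[232.4, 190.2], [301.3, 190.4], [293.5, 245.9], [238.3, 245.7]]
```

View pics/w7.png

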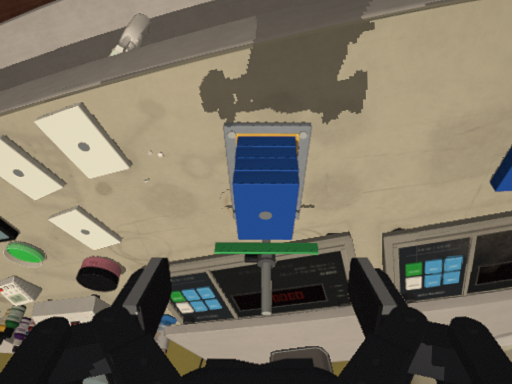

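Wrist view: four plates stacked squarely, with the top face at rows 183-239, which matches a 72 mm top. The flag is at rows 243-255, mid about 72 mm, so the stack is level with it. Next is the beaker.

```bash
python3 -m pendant '[{"gripper":1,"slide":[0,0,0],"delta_rot":[0,8,0]},{"gripper":1,"slide":[0,0,0],"delta_rot":[0,8,0]},{"gripper":1,"slide":[0,0,0],"delta_rot":[0,8,0]},{"gripper":1,"slide":[0,0,0],"delta_rot":[0,8,0]},{"gripper":1,"slide":[7.7,44.8,0],"delta_rot":[0,0,0]}]' | grep tcp
python3 -m pendant '[{"gripper":1,"slide":[7.7,44.8,0],"delta_rot":[0,0,0]},{"gripper":1,"slide":[7.7,44.8,0],"delta_rot":[0,0,0]},{"gripper":1,"slide":[7.7,44.8,0],"delta_rot":[0,0,0]},{"gripper":1,"slide":[7.7,44.8,0],"delta_rot":[0,0,0]},{"gripper":1,"slide":[7.7,44.8,0],"delta_rot":[0,0,0]}]' | grep tcp
python3 -m pendant '[{"gripper":1,"slide":[7.7,44.8,0],"delta_rot":[0,0,0]},{"gripper":1,"slide":[7.7,44.8,0],"delta_rot":[0,0,0]},{"gripper":1,"slide":[0,0,0],"delta_rot":[0,0,0]},{"gripper":1,"slide":[0,0,0],"delta_rot":[0,0,0]},{"gripper":1,"slide":[0,0,0],"delta_rot":[0,0,0]}]' | grep -E "tcp|orient"
cat > bk.py <<'E'
from h import *
from scipy.optimize import minimize
import sys
A=np.linspace(0,2*np.pi,60)
def cyl(x,y,r,z0,z1): return np.r_[[[x+r*np.cos(a),y+r*np.sin(a),z] for z in (z0,z1) for a in A]]
def iou(p,s,m,r,z0,z1):
    h=cv2.convexHull(proj(s,cyl(*p,r,z0,z1)).astype(np.float32)); g=np.zeros((384*4,512*4),np.uint8)
    cv2.fillPoly(g,[np.round((h+.5)*4).astype(int)],1); g=cv2.resize(g.astype(np.float32),(512,384),interpolation=cv2.INTER_AREA)
    return -np.minimum(g,m).sum()/np.maximum(g,m).sum()
def fit(s,m,p0,r,z0,z1): 
    q=minimize(iou,p0,(s,m.astype(np.float32),r,z0,z1),method="Nelder-Mead",options=dict(initial_simplex=np.array(p0)+[[0,0],[8,0],[0,8]],xatol=.1)); return q.x.round(1),round(-q.fun,3)
if __name__=="__main__":
    s=snap("wrist"); st=ctrl.sense(); base=float(sys.argv[2]) if len(sys.argv)>2 else 0
    print("tcp",st["tcp_pos"].round(1),round(st["t"],2))
    for d in finder.cut_out("wrist","beaker"):
        if d["conf"]>.4:
            x,f=fit(s,d["region"],st["tcp_pos"][:2],27,base,base+70); print(d["conf"],d["bbox"],x,f,"slide",((np.r_[x,0]-st["tcp_pos"])@st["orientation"])[:2].round(1))
    hsv=cv2.cvtColor(s["img"],cv2.COLOR_RGB2HSV); o=cv2.inRange(hsv,(5,180,100),(16,255,255)); n,l,ss,ce=cv2.connectedComponentsWithStats(o)
    if n>1:
        i=1+np.argmax(ss[1:,4]); c=cv2.convexHull(np.argwhere(l==i)[:,::-1]); m=np.zeros(o.shape,np.uint8); cv2.fillPoly(m,[c],1)
        cz=float(sys.argv[3]) if len(sys.argv)>3 else 0
        x,f=fit(s,m,at_z(s,[ce[i]],cz+8)[0],30,cz+6,cz+11); print("cover",ss[i].tolist(),x,f,"slide",((np.r_[x,0]-st["tcp_pos"])@st["orientation"])[:2].round(1))
    cv2.imwrite(sys.argv[1],s["img"][:,:,::-1])
E
python3 bk.py pics/w8.png
```

```text
tcp_pos: [438.6, 55.8, 170.3]
tcp_pos: [448.9, 290.4, 167.1]
tcp_pos: [454.2, 377.0, 165.5]
orientation: [[-0.969, 0.244, -0.027], [0.245, 0.97, -0.008], [0.024, -0.014, -1.0]]
tcp [454.  376.4 165.6] 31.7
0.94 [240.4, 147.5, 67.3, 75.8] [451.7 388.4] 0.962 slide [ 1.3 13.3]
cover [261, 256, 53, 47, 1556] [571.7 374.4] 0.936 slide [-118.5   29.2]
```

View pics/w8.png

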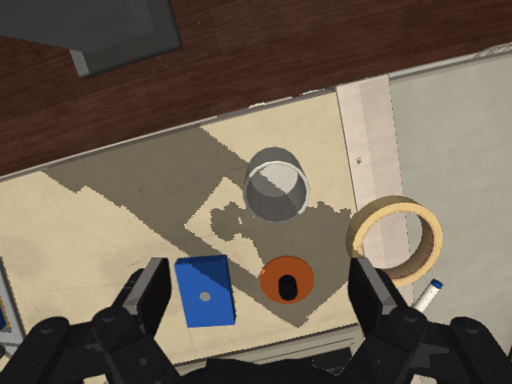

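Wrist view: the steel beaker is at (276,185), the cover at (287,280), the tape roll well to the right, the spare blue at (205,290). I'll remove the small residual tilt and centre over the beaker.

```bash
python3 -m pendant '[{"gripper":1,"slide":[0,11,0],"delta_rot":[-0.8,-1.4,0]},{"gripper":1,"slide":[0,0,0],"delta_rot":[0,0,0]},{"gripper":1,"slide":[0,0,0],"delta_rot":[0,0,0]},{"gripper":1,"slide":[0,0,0],"delta_rot":[0,0,0]}]' | grep -E "tcp|orient"
python3 bk.py pics/w9.png
```

```text
tcp_pos: [456.1, 387.8, 165.8]
orientation: [[-0.97, 0.244, 0.002], [0.244, 0.97, -0.0], [-0.002, 0.0, -1.0]]
tcp [456.2 387.8 165.7] 32.2
0.92 [225.8, 142.6, 67.8, 78.7] [451.3 388.5] 0.967 slide [ 5.2 -0.6]
cover [248, 252, 53, 47, 1515] [571.3 374.2] 0.94 slide [-114.6   14.8]
```

```bash
python3 -m pendant '[{"gripper":1,"slide":[4.9,0.4,40],"delta_rot":[0,0,0]},{"gripper":1,"slide":[0,0,40],"delta_rot":[0,0,0]},{"gripper":1,"slide":[0,0,30],"delta_rot":[0,0,0]},{"gripper":1,"slide":[0,0,17],"delta_rot":[0,0,0]},{"gripper":1,"slide":[0,0,6],"delta_rot":[0,0,0]}]'|grep -E "tcp|force"
python3 -m pendant '[{"gripper":1,"slide":[0,0,0],"delta_rot":[0,0,0]},{"gripper":1,"slide":[0,0,0],"delta_rot":[0,0,0]},{"gripper":-1,"slide":[0,0,0],"delta_rot":[0,0,0]},{"gripper":-1,"slide":[0,0,0],"delta_rot":[0,0,0]},{"gripper":-1,"slide":[0,0,0],"delta_rot":[0,0,0]}]'|grep -E "tcp|force|width"
python3 -m pendant '[{"gripper":-1,"slide":[0,0,0],"delta_rot":[0,0,0]},{"gripper":-1,"slide":[0,0,0],"delta_rot":[0,0,0]}]'
```

```text
tcp_pos: [450.5, 388.5, 30.2]
force: [-0.5, -0.1, -0.1]
grasp_force: 0.0
tcp_pos: [452.6, 390.1, 33.9]
force: [0.0, -0.8, 6.9]
width: 0.61
grasp_force: 63.7
t: 33.45
tcp_pos: [452.7, 390.0, 33.9]
orientation: [[-0.97, 0.244, 0.004], [0.244, 0.97, 0.001], [-0.004, 0.002, -1.0]]
force: [-0.2, -0.9, 6.8]
width: 0.607
grasp_force: 63.6
```

```bash
python3 -m pendant '[{"gripper":-1,"slide":[0,0,-15],"delta_rot":[0,0,0]},{"gripper":-1,"slide":[0,0,-35],"delta_rot":[0,0,0]},{"gripper":-1,"slide":[0,0,-40],"delta_rot":[0,0,0]},{"gripper":-1,"slide":[0,0,-30],"delta_rot":[0,0,0]},{"gripper":-1,"slide":[0,0,-10],"delta_rot":[0,0,0]}]'|grep -E "tcp|force|width"
python3 -m pendant '[{"gripper":-1,"slide":[0,0,0],"delta_rot":[0,0,0]},{"gripper":-1,"slide":[-10,-23,0],"delta_rot":[0,0,0]},{"gripper":-1,"slide":[-19.4,-45.3,0],"delta_rot":[0,0,0]},{"gripper":-1,"slide":[-19.4,-45.3,0],"delta_rot":[0,0,0]},{"gripper":-1,"slide":[-19.4,-45.3,0],"delta_rot":[0,0,0]}]' | grep -E "tcp|width"
python3 -m pendant '[{"gripper":-1,"slide":[-19.4,-45.3,0],"delta_rot":[0,0,0]},{"gripper":-1,"slide":[-19.4,-45.3,0],"delta_rot":[0,0,0]},{"gripper":-1,"slide":[-19.4,-45.3,0],"delta_rot":[0,0,0]},{"gripper":-1,"slide":[-19.4,-45.3,0],"delta_rot":[0,0,0]},{"gripper":-1,"slide":[-9.2,-22.3,0],"delta_rot":[0,0,0]}]' | grep -E "tcp|width"
python3 -m pendant '[{"gripper":-1,"slide":[0,0,0],"delta_rot":[0,0,0]},{"gripper":-1,"slide":[0,0,0],"delta_rot":[0,0,0]},{"gripper":-1,"slide":[0,0,0],"delta_rot":[0,0,0]},{"gripper":-1,"slide":[0,0,0],"delta_rot":[0,0,0]}]'
python3 - <<'E'
from h import *
s=snap("wrist"); cv2.imwrite("pics/w10.png",s["img"][:,:,::-1]); st=ctrl.sense()
print("target move, tool axes",((np.array([513.3,0.1,106])-st["tcp_pos"])@st["orientation"]).round(1))
E
```

```text
tcp_pos: [453.2, 390.8, 166.1]
force: [1.0, 0.1, -2.2]
width: 0.61
grasp_force: 63.2
tcp_pos: [477.1, 216.8, 159.9]
width: 0.609
tcp_pos: [512.1, -3.4, 160.3]
width: 0.607
t: 35.35
tcp_pos: [512.6, 1.5, 162.0]
orientation: [[-0.97, 0.243, 0.0], [0.243, 0.97, 0.0], [-0.0, 0.0, -1.0]]
force: [-0.1, -0.1, -1.3]
width: 0.609
grasp_force: 63.7
target move, tool axes [-0.7 -1.3 56.3]
```

View pics/w10.png

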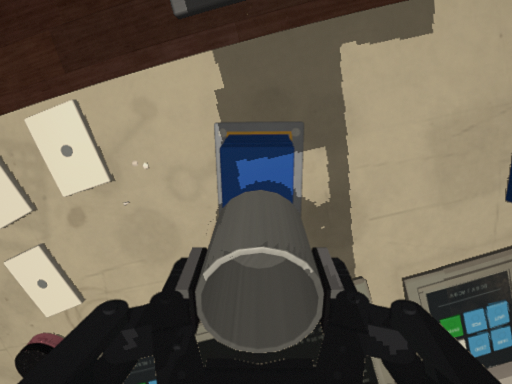

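The view shows the beaker held upright above the stack, rim centre about (261,300). Lowering.

```bash
python3 -m pendant '[{"gripper":-1,"slide":[-0.7,-1.3,20],"delta_rot":[0,0,0]},{"gripper":-1,"slide":[0,0,20],"delta_rot":[0,0,0]},{"gripper":-1,"slide":[0,0,9],"delta_rot":[0,0,0]},{"gripper":-1,"slide":[0,0,4],"delta_rot":[0,0,0]},{"gripper":-1,"slide":[0,0,0],"delta_rot":[0,0,0]}]'|grep -E "tcp|force"
python3 -m pendant '[{"gripper":-1,"slide":[0,0,1],"delta_rot":[0,0,0]},{"gripper":-1,"slide":[0,0,1],"delta_rot":[0,0,0]},{"gripper":-1,"slide":[0,0,0.5],"delta_rot":[0,0,0]},{"gripper":-1,"slide":[0,0,0],"delta_rot":[0,0,0]},{"gripper":-1,"slide":[0,0,0],"delta_rot":[0,0,0]}]'|grep -E "tcp|force|width"
```

```text
tcp_pos: [513.7, -0.7, 109.5]
force: [0.8, -0.4, -3.0]
grasp_force: 63.7
tcp_pos: [513.9, -1.2, 107.4]
force: [-0.5, -0.3, -2.2]
width: 0.61
grasp_force: 63.7
```

```bash
python3 -m pendant '[{"gripper":-1,"slide":[0.4,1,0.8],"delta_rot":[0,0,0]},{"gripper":-1,"slide":[0,0,0.5],"delta_rot":[0,0,0]},{"gripper":-1,"slide":[0,0,0.3],"delta_rot":[0,0,0]},{"gripper":-1,"slide":[0,0,0],"delta_rot":[0,0,0]},{"gripper":-1,"slide":[0,0,0],"delta_rot":[0,0,0]}]'|grep -E "tcp|force|width"
```

```text
tcp_pos: [513.7, 0.0, 105.9]
force: [-1.3, -0.2, 3.6]
width: 0.61
grasp_force: 64.2
```

```bash
python3 -m pendant '[{"gripper":1,"slide":[0,0,0],"delta_rot":[0,0,0]},{"gripper":1,"slide":[0,0,0],"delta_rot":[0,0,0]},{"gripper":1,"slide":[0,0,0],"delta_rot":[0,0,0]},{"gripper":1,"slide":[0,0,-15],"delta_rot":[0,0,0]},{"gripper":1,"slide":[0,0,-40],"delta_rot":[0,0,0]}]'|grep -E "width|force"
python3 -m pendant '[{"gripper":1,"slide":[0,0,-45],"delta_rot":[0,0,0]},{"gripper":1,"slide":[0,0,-40],"delta_rot":[0,0,0]},{"gripper":1,"slide":[0,0,0],"delta_rot":[0,0,0]},{"gripper":1,"slide":[0,0,0],"delta_rot":[0,0,0]},{"gripper":1,"slide":[0,0,0],"delta_rot":[0,0,0]}]' | grep tcp
python3 -m pendant '[{"gripper":1,"slide":[0,0,0],"delta_rot":[0,0,0]},{"gripper":1,"slide":[0,0,0],"delta_rot":[0,0,0]}]' | grep tcp
python3 bk.py pics/w11.png 72
```

```text
force: [0.1, 0.0, -0.2]
width: 1.002
grasp_force: 0.0
tcp_pos: [512.3, 0.0, 244.3]
tcp_pos: [512.5, -0.0, 244.0]
tcp [512.7  -0.  244.3] 38.15
0.97 [226.8, 146.6, 65.8, 78.1] [512.5  -1. ] 0.977 slide [-0.2 -1. ]
```

View pics/w11.png

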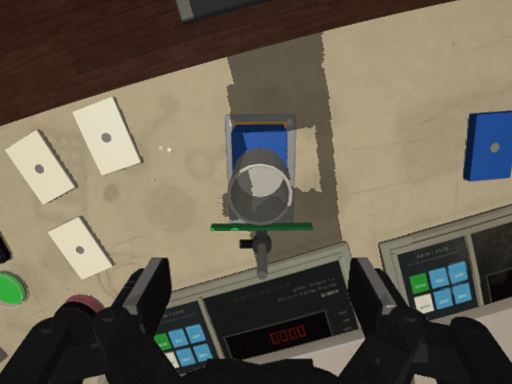

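Wrist view: the beaker stands upright on the stack, centred, rim at (261,192). The spare blue plate is at (490,146), flat and well clear. Now the cover.

```bash
python3 -m pendant '[{"gripper":1,"slide":[4.3,47.2,0],"delta_rot":[0,0,0]},{"gripper":1,"slide":[4.3,47.2,0],"delta_rot":[0,0,0]},{"gripper":1,"slide":[4.3,47.2,0],"delta_rot":[0,0,0]},{"gripper":1,"slide":[4.3,47.2,0],"delta_rot":[0,0,0]},{"gripper":1,"slide":[4.3,47.2,10],"delta_rot":[0,0,0]}]' | grep tcp
python3 -m pendant '[{"gripper":1,"slide":[4.3,46,15],"delta_rot":[0,0,0]},{"gripper":1,"slide":[4.3,46,15],"delta_rot":[0,0,0]},{"gripper":1,"slide":[4.3,46,15],"delta_rot":[0,0,0]},{"gripper":1,"slide":[0,0,15],"delta_rot":[0,0,0]},{"gripper":1,"slide":[0,0,10],"delta_rot":[0,0,0]}]' | grep tcp
python3 -m pendant '[{"gripper":1,"slide":[0,0,0],"delta_rot":[0,0,0]},{"gripper":1,"slide":[0,0,0],"delta_rot":[0,0,0]},{"gripper":1,"slide":[0,0,0],"delta_rot":[0,0,0]}]' | grep -E "tcp|orient"
python3 bk.py pics/w12.png; python3 look.py thick 16
```

```text
tcp_pos: [551.3, 236.2, 236.5]
tcp_pos: [570.7, 372.2, 163.1]
tcp_pos: [572.3, 370.2, 166.9]
orientation: [[-0.969, 0.246, 0.003], [0.246, 0.969, 0.001], [-0.003, 0.001, -1.0]]
tcp [572.4 370.3 167.1] 39.55
cover [235, 143, 60, 59, 2288] [571.  374.2] 0.953 slide [2.9 3.2]
tcp [572.3 370.5 167. ] t 39.65
[565.2 283.   84.6  56.2  -8.8] [[138, 145, 70, 86], 'dot'] ('slide', [-14.6, -86.6], 'rz(tool)', np.float64(-5.4))
```

```bash
python3 -m pendant '[{"gripper":0,"slide":[2.5,4.3,40],"delta_rot":[0,0,0]},{"gripper":0,"slide":[0,0,40],"delta_rot":[0,0,0]},{"gripper":0,"slide":[0,0,35],"delta_rot":[0,0,0]},{"gripper":0,"slide":[0,0,20],"delta_rot":[0,0,0]},{"gripper":0,"slide":[0,0,8],"delta_rot":[0,0,0]}]'|grep -E "tcp|force"
python3 -m pendant '[{"gripper":0,"slide":[0,0,4],"delta_rot":[0,0,0]},{"gripper":0,"slide":[0,0,4],"delta_rot":[0,0,0]},{"gripper":0,"slide":[0,0,0],"delta_rot":[0,0,0]},{"gripper":0,"slide":[0,0,0],"delta_rot":[0,0,0]}]'|grep -E "tcp|force|width"
```

```text
tcp_pos: [569.2, 374.6, 20.5]
force: [-0.6, -0.6, -0.0]
grasp_force: 0.0
tcp_pos: [571.3, 376.2, 16.0]
force: [0.3, 0.7, -0.1]
width: 0.502
grasp_force: 0.0
```

```bash
python3 -m pendant '[{"gripper":-1,"slide":[0,0,0],"delta_rot":[0,0,0]},{"gripper":-1,"slide":[0,0,0],"delta_rot":[0,0,0]},{"gripper":-1,"slide":[0,0,0],"delta_rot":[0,0,0]},{"gripper":-1,"slide":[0,0,0],"delta_rot":[0,0,0]},{"gripper":-1,"slide":[0,0,0],"delta_rot":[0,0,0]}]'
python3 -m pendant '[{"gripper":-1,"slide":[0,0,-20],"delta_rot":[0,0,0]},{"gripper":-1,"slide":[0,0,-40],"delta_rot":[0,0,0]},{"gripper":-1,"slide":[0,0,-45],"delta_rot":[0,0,0]},{"gripper":-1,"slide":[0,0,-45],"delta_rot":[0,0,0]},{"gripper":-1,"slide":[0,0,-40],"delta_rot":[0,0,0]}]'|grep -E "tcp|force|width"
python3 -m pendant '[{"gripper":-1,"slide":[0,0,0],"delta_rot":[0,0,0]},{"gripper":-1,"slide":[0,0,0],"delta_rot":[0,0,0]},{"gripper":-1,"slide":[0,0,0],"delta_rot":[0,0,0]},{"gripper":-1,"slide":[0,0,0],"delta_rot":[0,0,0]}]'
python3 bk.py pics/w13.png 0 186
```

```text
t: 41.05
tcp_pos: [571.1, 376.1, 15.8]
orientation: [[-0.97, 0.244, 0.004], [0.244, 0.97, 0.001], [-0.003, 0.002, -1.0]]
force: [0.1, 0.0, 6.3]
width: 0.204
grasp_force: 58.6
tcp_pos: [570.1, 375.7, 206.6]
force: [0.3, 0.2, -0.6]
width: 0.206
grasp_force: 58.6
t: 41.95
tcp_pos: [568.9, 375.0, 202.1]
orientation: [[-0.97, 0.244, -0.002], [0.244, 0.97, -0.003], [0.001, -0.003, -1.0]]
force: [-1.0, 0.0, -2.2]
width: 0.21
grasp_force: 58.6
tcp [569.  375.1 202.2] 42.0
0.72 [149.7, 143.8, 64.1, 79.0] [569.  375.1] 0.0 slide [-0.2  0.6]
cover [204, 201, 111, 70, 4154] [569.5 373. ] 0.714 slide [-1.2 -1.3]
```

View pics/w13.png

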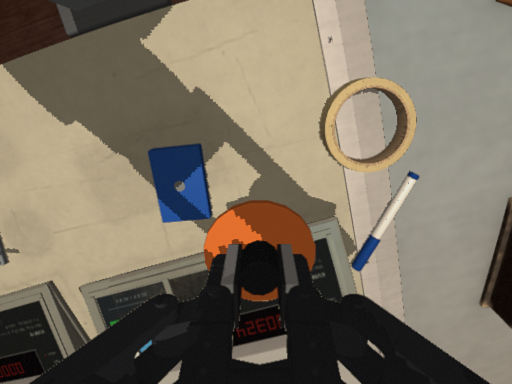

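The view shows the cover held by its knob, level, with the disc spanning columns 204-315 and its top edge at row 201. I'll compute its offset from the TCP.

```bash
cat > cv.py <<'E'
from bk import *
s=snap("wrist"); st=ctrl.sense(); cz=st["tcp_pos"][2]-15.8
hsv=cv2.cvtColor(s["img"],cv2.COLOR_RGB2HSV); o=cv2.inRange(hsv,(5,180,100),(16,255,255)); n,l,ss,ce=cv2.connectedComponentsWithStats(o); i=1+np.argmax(ss[1:,4]); b=ss[i]; print("seen l,t,r",b[0],b[1],b[0]+b[2])
R=st["orientation"]
def f(p):
    q=proj(s,cyl(*(st["tcp_pos"]+R@[p[0],p[1],0])[:2],30,cz+6,cz+11)); return np.array([q[:,0].min()+.5-b[0],q[:,1].min()+.5-b[1],q[:,0].max()+.5-b[0]-b[2]])
from scipy.optimize import least_squares
r=least_squares(f,[0,0]); print("cover offset tool",r.x.round(2),"res",r.fun.round(1),"tcp",st["tcp_pos"].round(1),"t",round(st["t"],2),"w",round(st["width"],3))
print("TCP to target",((np.array([513.4,0.2,0])-st["tcp_pos"])@R).round(1))
E
python3 cv.py
```

```text
seen l,t,r 204 201 315
cover offset tool [-1.06 -1.83] res [-0.9  0.1  0.9] tcp [569.5 375.4 202.8] t 42.1 w 0.207
TCP to target [ -37.4 -377.1  203.5]
```

```bash
python3 -m pendant '[{"gripper":-1,"slide":[-2.3,-23.6,0],"delta_rot":[0,0,0]},{"gripper":-1,"slide":[-4.5,-47.2,0],"delta_rot":[0,0,0]},{"gripper":-1,"slide":[-4.5,-47.2,0],"delta_rot":[0,0,0]},{"gripper":-1,"slide":[-4.5,-47.2,0],"delta_rot":[0,0,0]},{"gripper":-1,"slide":[-4.5,-47.2,0],"delta_rot":[0,0,0]}]' | grep -E "tcp|width"
python3 -m pendant '[{"gripper":-1,"slide":[-4.5,-47.2,0],"delta_rot":[0,0,0]},{"gripper":-1,"slide":[-4.5,-47.2,0],"delta_rot":[0,0,0]},{"gripper":-1,"slide":[-4.5,-47.2,0],"delta_rot":[0,0,0]},{"gripper":-1,"slide":[-2.3,-23.6,0],"delta_rot":[0,0,0]},{"gripper":-1,"slide":[0,0,0],"delta_rot":[0,0,0]}]' | grep -E "tcp|width"
python3 -m pendant '[{"gripper":-1,"slide":[0,0,0],"delta_rot":[0,0,0]},{"gripper":-1,"slide":[0,0,0],"delta_rot":[0,0,0]},{"gripper":-1,"slide":[0,0,0],"delta_rot":[0,0,0]},{"gripper":-1,"slide":[0,0,0],"delta_rot":[0,0,0]}]'
python3 cv.py
python3 - <<'E'
from bk import *
s=snap("wrist"); cv2.imwrite("pics/w14.png",s["img"][:,:,::-1])
E
```

```text
tcp_pos: [537.2, 163.2, 204.0]
width: 0.209
tcp_pos: [512.0, -2.3, 204.2]
width: 0.204
t: 43.5
tcp_pos: [513.0, 1.9, 204.5]
orientation: [[-0.97, 0.243, 0.002], [0.243, 0.97, 0.0], [-0.002, 0.001, -1.0]]
force: [0.7, 0.2, -1.2]
width: 0.207
grasp_force: 58.9
seen l,t,r 204 201 315
cover offset tool [-1.39 -1.47] res [-0.7  0.1  0.7] tcp [513.    1.7 204.5] t 43.55 w 0.204
TCP to target [ -0.4  -1.5 204.5]
```

```bash
python3 -m pendant '[{"gripper":-1,"slide":[0.8,-1.6,20],"delta_rot":[0,0,0]},{"gripper":-1,"slide":[0,0,14],"delta_rot":[0,0,0]},{"gripper":-1,"slide":[0,0,5],"delta_rot":[0,0,0]},{"gripper":-1,"slide":[0,0,0],"delta_rot":[0,0,0]},{"gripper":-1,"slide":[0,0,0],"delta_rot":[0,0,0]}]'|grep -E "tcp|force"
python3 -m pendant '[{"gripper":-1,"slide":[0,0,0],"delta_rot":[0,0,0]},{"gripper":-1,"slide":[0,0,0],"delta_rot":[0,0,0]}]'|grep -E "tcp|force|width|orient"
python3 cv.py
python3 - <<'E'
from bk import *
s=snap("wrist"); cv2.imwrite("pics/w15.png",s["img"][:,:,::-1])
E
```

```text
tcp_pos: [512.3, -0.4, 166.0]
force: [-0.2, 0.1, -1.1]
grasp_force: 58.9
tcp_pos: [512.4, -0.6, 166.3]
orientation: [[-0.97, 0.244, 0.003], [0.244, 0.97, -0.0], [-0.003, 0.001, -1.0]]
force: [-0.6, -0.1, -0.3]
width: 0.207
grasp_force: 58.9
seen l,t,r 204 201 315
cover offset tool [-1.53 -1.58] res [-0.7  0.1  0.7] tcp [512.2  -0.6 166.2] t 44.35 w 0.205
TCP to target [ -0.4   1.  166.2]
```

View pics/w15.png

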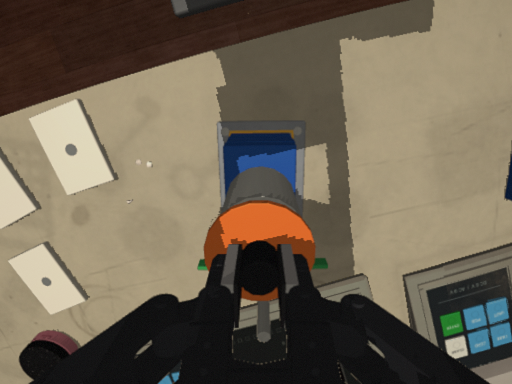

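The view shows the cover centred over the beaker, disc and beaker side sharing the axis at column 260. Lowering gently.

```bash
python3 -m pendant '[{"gripper":-1,"slide":[0.3,0.9,5],"delta_rot":[0,0,0]},{"gripper":-1,"slide":[0,0,3],"delta_rot":[0,0,0]},{"gripper":-1,"slide":[0,0,1],"delta_rot":[0,0,0]},{"gripper":-1,"slide":[0,0,0],"delta_rot":[0,0,0]},{"gripper":-1,"slide":[0,0,0],"delta_rot":[0,0,0]}]'|grep -E "tcp|force"
python3 -m pendant '[{"gripper":-1,"slide":[0,0,1],"delta_rot":[0,0,0]},{"gripper":-1,"slide":[0,0,1],"delta_rot":[0,0,0]},{"gripper":-1,"slide":[0,0,1],"delta_rot":[0,0,0]},{"gripper":-1,"slide":[0,0,0],"delta_rot":[0,0,0]},{"gripper":-1,"slide":[0,0,0],"delta_rot":[0,0,0]}]'|grep -E "tcp|force|width"
```

```text
tcp_pos: [511.7, 0.4, 156.5]
force: [-0.3, -0.1, -0.6]
grasp_force: 58.9
tcp_pos: [511.7, 0.4, 153.6]
force: [0.3, 0.3, -0.7]
width: 0.206
grasp_force: 58.9
```

```bash
python3 -m pendant '[{"gripper":-1,"slide":[0,0,1],"delta_rot":[0,0,0]},{"gripper":-1,"slide":[0,0,0.7],"delta_rot":[0,0,0]},{"gripper":-1,"slide":[0,0,0.4],"delta_rot":[0,0,0]},{"gripper":-1,"slide":[0,0,0],"delta_rot":[0,0,0]},{"gripper":-1,"slide":[0,0,0],"delta_rot":[0,0,0]}]'|grep -E "tcp|force|width"
```

```text
tcp_pos: [511.8, 0.4, 151.8]
force: [-1.6, -0.0, 1.9]
width: 0.206
grasp_force: 59.2
```

Seated, with light contact at the expected height. I'll release, rise and check with a tilted view.

```bash
python3 -m pendant '[{"gripper":0,"slide":[0,0,0],"delta_rot":[0,0,0]},{"gripper":0,"slide":[0,0,0],"delta_rot":[0,0,0]},{"gripper":0,"slide":[0,0,0],"delta_rot":[0,0,0]},{"gripper":0,"slide":[0,0,-10],"delta_rot":[0,0,0]},{"gripper":0,"slide":[0,0,-30],"delta_rot":[0,0,0]}]'|grep -E "tcp|width|force"
python3 -m pendant '[{"gripper":0,"slide":[0,0,-40],"delta_rot":[0,0,0]},{"gripper":0,"slide":[0,0,-20],"delta_rot":[0,0,0]},{"gripper":0,"slide":[40,0,0],"delta_rot":[0,0,0]},{"gripper":0,"slide":[45,0,0],"delta_rot":[0,0,0]},{"gripper":0,"slide":[0,0,0],"delta_rot":[0,-8,0]}]' | grep tcp
python3 -m pendant '[{"gripper":0,"slide":[0,0,0],"delta_rot":[0,-8,0]},{"gripper":0,"slide":[0,0,0],"delta_rot":[0,-8,0]},{"gripper":0,"slide":[0,0,0],"delta_rot":[0,-8,0]},{"gripper":0,"slide":[0,0,0],"delta_rot":[0,0,0]},{"gripper":0,"slide":[0,0,0],"delta_rot":[0,0,0]}]' | grep tcp
python3 bk.py pics/w16.png 72 136
python3 - <<'E'
from h import *
a=cv2.imread("pics/w16.png"); s=snap("scene"); f=s["img"][:,:,::-1]
c=f[175:255,130:310]
cv2.imwrite("pics/final.png",np.vstack([cv2.resize(a,(460,345)),cv2.resize(c,(460,205),interpolation=cv2.INTER_CUBIC)]))
E
```

```text
tcp_pos: [509.4, 0.5, 189.8]
force: [-0.5, -0.3, 0.8]
width: 0.501
grasp_force: 0.0
tcp_pos: [427.5, 21.3, 251.5]
tcp_pos: [428.9, 21.5, 252.0]
tcp [431.3  21.5 253.5] 47.45
0.56 [230.0, 127.5, 55.0, 55.3] [514.1  -1.6] 0.554 slide [62.3 -2.5]
cover [228, 176, 63, 41, 1685] [512.8  -1.7] 0.945 slide [63.4 -3. ]
```

View pics/final.png

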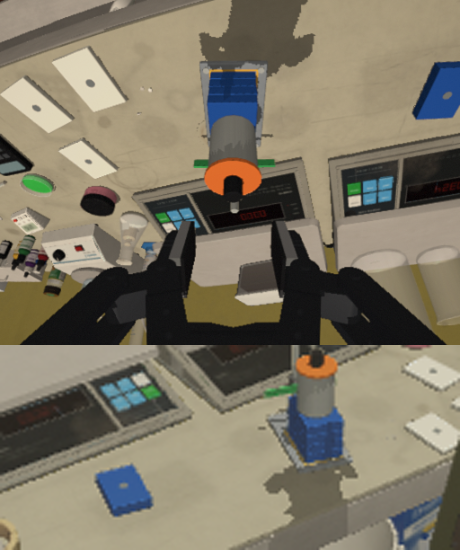

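The final view shows the cover seated level on the beaker at (233,178), the stack square under it, and the spare plates flat and clear.

```bash
python3 -c "
from bench import ctrl
print(ctrl.sign_off())"
```

```text
the job is handed in; nothing more can be done
None
```

The job is handed in: four blue plates are stacked squarely on the seat with the top at 72 mm (flag measured at about 65–78 mm), the beaker stands upright on the middle, its cover looked seated and level in the last view, and the spare plates lie flat and clear of the stand.

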